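Load the drilling jig: pack the blocks, fit the guide bushes

ROBOT

A 6-joint arm with a two-finger parallel gripper is mounted at the origin on the work surface. World frame = base frame: x ahead of the robot, y to its left, z up, the work surface at z = 0. Lengths are in m, angles in rad, forces in N, time in s.
With the tool pointing down it reaches from about 0.2 to 0.875 m from the base axis. Payload 3.4 kg.
Tool frame: the origin (TCP) lies at the very end of the fingers, on their centre line; the grasp point (between the pads) lies 19 mm behind it (arm.grasp_offset is the z of the grasp point in the tool frame, in m); z points along the fingers, y is the direction in which the jaws open and shut (so a half turn about z gives the same grasp; the last joint's range is limited). The gripper opens to 94 mm and grips with 3 to 60 N. Pads are 16 mm wide; open, the fingers measure 119 mm over their backs; the gripper's body (75 mm by 177 mm) begins 78 mm behind the grasp point.
Start: joints at [-1.41, 0.276, 1.505, -0, 1.361, -0.121], TCP at [0.16, -0.552, 0.205] pointing down, gripper open.
Joint ranges: [-2.89, 2.89], [-0.75, 2.08], [0.22, 2.7], [-1.18, 4.32], [0.11, 2.71], [-2.7, 2.7]. Speed limits (rad/s): [2.57, 2.57, 3.14, 3.14, 3.14, 3.14].

INTERFACE

Orientations are given as [roll, pitch, yaw] about the fixed x, y, z axes, in that order (R = Rz(yaw) Ry(pitch) Rx(roll)).
In Python, from station import arm, imaging, ticket, finder gives the robot as it stands.
- The arm moves only by the tool arm_command, never from a script. Its argument "series" is a list of rows, each a list of 7 numbers: the opening, from 0 (shut) to 1 (fully open), then the shift along the tool's x, y, z as a fraction of full scale, then the turn, a rotation vector about the tool's x, y, z as a fraction of full scale. A call has 1 to 12 rows; each row is the pose to reach, as a shift and turn from the pose commanded when the call began, along the tool's axes at that moment, turning the shorter way round; what a row does not reach only later rows make up. Full scale, the value 1, is 10 cm for a shift and 180 degrees for a turn. A row lasts 1/8 s, in which the tool goes at most 62.5 mm and 10.7 degrees, less where a joint would pass 70% of its speed; a pose out of reach is approached as far as the arm can. A call with a number of a shift or a turn outside -1 to 1 is refused whole. A call with a gripper value outside its range is refused whole. The fingers move at their own pace and stop on an object; "force" is the grip in N (left out, the last holds). Time passes only in rows, so rows that repeat a pose let the fingers close. It gives the time, the measured TCP pose, the force and the opening at its end, in the units of the state.
- arm.read_state(): the state, without advancing time (a new reading comes with each control period).
- imaging.get_image(name): name is "scene" or "top"; returns the picture (420x560x3 uint8, red, green, blue); there is no depth.
- imaging.calibration(name): a dict with "fx", "fy", "cx", "cy" (pixels), "k1" (the pictures are not rectified: a ray, as slopes to the right and down, at radius r is drawn at 1 + k1 r^2 times it, then the intrinsics apply), "R" (3x3) and "t" (3): a world point X has camera coordinates R X + t. Camera axes: x right, y down, z forward; pixel columns grow to the right and rows downward; lengths in m; the calibration is good to about 2 mm. A picture is of the moment at which its call begins. calibration takes no time and is no camera call.
- ticket.finish_job(): hands the job in, once; it reports no verdict.
Trained networks look in the newest picture that a camera, given by its name, has taken for a name from the list of things; names that differ only in an ending like _2 or _b are one class to them, and where a whole thing is asked for, a point or a joint stands for the part that bears it (a point fixed in the world has none). Each returns a list of dicts, best first, with "confidence" (0 to 1); they miss things now and then, are a little off and sometimes report something else, mostly with a low value. They report only what shows in the picture. A call takes as long as a camera call. They do not tell look-alikes from the thing itself.
- finder.boxes_of(camera, target): "bbox" ([centre column, centre row, width, height] in pixels, round what is visible of it).
- finder.trace(camera, target): "mask" (420x560 bool, what is visible of it) and "bbox" ([centre column, centre row, width, height] in pixels, round what is visible of it).
The state is a dict: "clock": time; "joint_pos": joint angles; "joint_vel": joint speeds; "tau": joint torques, N m; "tool_pos": TCP position; "eef_rot": TCP orientation; "wrist_force": force on the tool from outside, world axes, zero at the start; "wrist_torque": the same for the moment, N m; "opening": opening from 0.0 (shut) to 1.0 (fully open).
Only numpy, scipy, OpenCV 4.12 (cv2) and the standard library are available. Lean on these libraries where they do the work, as an engineer would, in place of code of your own. Each camera call takes 0.05 s, during which the arm holds its last target.

TASK

Set up the drilling jig for the next run. Stand all the upright wooden blocks side by side in the packing bay, square and centred across its floor with their narrow way running from wall to stop, and push the sliding stop snug so that they are held against the end wall with no gaps; slide every flanged guide bush sideways into a slot of the bush plate, one to a slot and fully home, with its flange under the plate and its barrel standing up. The order is yours; leave everything else on the bench where it is.

Things in the scene. Friction and masses are not known exactly. Their poses are not given: they have to be found in the camera images.
- bay: fixed packing bay: wooden floor 140 (x) x 250 (y) x 12 mm thick; upright end wall at its +y end, 100 wide, 20 thick, top 72 mm over the bench, inner face at y = +100 mm; a sliding stop faces it. Open at both x sides. Origin: centre of the floor's underside, at bench height. On either side of the bench, turned up to 0.2 rad.
- wall_face (a point): point on the inner face of the bay's end wall, at mid-width, level with the top of the floor board (12 mm above the bench); axes as the bay's.
- stop (a joint): the bay's sliding stop: value = clear gap (m) between its face and the end wall, 0 to 0.19; it moves along the bay's -y as it grows. About 2.5 N of friction; stays where left; may start too narrow for the blocks. Wooden block 94 mm in x, 26 in y, top 67 mm over the bench, with a grip post.
- stop_face (a point): point on the stop's face that looks to the end wall (+y), at mid-width, 12 mm above the bench; axes as the bay's.
- stop_grip (a point): middle of the black grip post that stands on the stop: 26 mm in the bay's x, 22 mm in its y, rising from 67 to 115 mm above the bench; this point is 97 mm above the bench and 13 mm behind the stop's face.
- plate: fixed bush plate: wooden base 170 (x) x 250 (y) x 10 mm, and above it an aluminium plate from 25 to 35 mm over the bench. Three slots 39 mm wide at y = -70, 0, 70 mm, open to its -x; prongs between them taper (tips at x = -15 mm, full width from +1), blind ends at x = +45 mm. Base in front of the prongs is free. Origin: centre of base, at bench height. On either side of the bench, turned up to 0.2 rad.
- seat0 (a point): where the axis of a bush stands when it is fully home in slot 0 (barrel against the slot's blind end), at the top of the base, 10 mm above the bench; slot 0 lies at y = -70 mm of the plate, and is entered along the plate's +x.
- seat1 (a point): where the axis of a bush stands when it is fully home in slot 1 (barrel against the slot's blind end), at the top of the base, 10 mm above the bench; slot 1 lies at y = 0 mm of the plate, and is entered along the plate's +x.
- seat2 (a point): where the axis of a bush stands when it is fully home in slot 2 (barrel against the slot's blind end), at the top of the base, 10 mm above the bench; slot 2 lies at y = 70 mm of the plate, and is entered along the plate's +x.
- block0: loose wooden block standing upright: 56 (its x) x 34 (its y) x 80 mm tall (its z), about 0.11 kg; all blocks are alike, 3 or 4 are present. Origin: centre of its underside.
- block1: loose wooden block standing upright: 56 (its x) x 34 (its y) x 80 mm tall (its z), about 0.11 kg; all blocks are alike, 3 or 4 are present. Origin: centre of its underside.
- block2: loose wooden block standing upright: 56 (its x) x 34 (its y) x 80 mm tall (its z), about 0.11 kg; all blocks are alike, 3 or 4 are present. Origin: centre of its underside.
- block3: loose wooden block standing upright: 56 (its x) x 34 (its y) x 80 mm tall (its z), about 0.11 kg; all blocks are alike, 3 or 4 are present. Origin: centre of its underside.
- bush0: loose aluminium guide bush standing on its flange: flange 56 mm in diameter and 10 mm thick at the bottom, barrel 32 mm in diameter above it, 84 mm tall overall, about 0.2 kg; all bushes are alike, 2 or 3 are present. Origin: centre of the flange's underside; z along the barrel.
- bush1: loose aluminium guide bush standing on its flange: flange 56 mm in diameter and 10 mm thick at the bottom, barrel 32 mm in diameter above it, 84 mm tall overall, about 0.2 kg; all bushes are alike, 2 or 3 are present. Origin: centre of the flange's underside; z along the barrel.
- bush2: loose aluminium guide bush standing on its flange: flange 56 mm in diameter and 10 mm thick at the bottom, barrel 32 mm in diameter above it, 84 mm tall overall, about 0.2 kg; all bushes are alike, 2 or 3 are present. Origin: centre of the flange's underside; z along the barrel.
- spacer: bystander: plain steel round without a flange, 40 mm in diameter, 58 mm tall; origin at the centre of its underside. Not part of the job.
- offcut: bystander: flat wooden offcut 75 x 60 x 18 mm lying on the bench; origin at the centre of its underside. Not part of the job.
- glue: bystander: white glue bottle 56 mm in diameter, 120 mm tall, at the back; origin at the centre of its underside.
- screws: bystander: glass jar 68 mm in diameter, 80 mm tall, at the right; origin at the centre of its underside.
- tape: bystander: roll of blue tape 96 mm in diameter, 24 mm high, lying at the back; origin at the centre of its underside.
- driver: bystander: screwdriver lying at the left of the bench; origin under its middle.
Mind the look-alikes: they are no part of the job. What is shaped like the block0 but turquoise is not meant.

How it is judged:
At the end, for the whole second after the job is handed in: Blocks upright on the bay floor between wall and stop, within 0.12 rad of square and 16 mm of centred; the stop's gap under 5 mm more than the blocks' 34 mm each; bushes upright (0.1 rad) under the plate, axis within 8 mm of a slot's home point; all at rest (x of block0 in the frame of bay between -0.016 and 0.016 m and y of each of block0, block1, block2, block3 in the frame of wall_face below -0.012 m and y of each of block0, block1, block2, block3 in the frame of stop_face above 0.012 m and z of block0 in the frame of wall_face between -0.006 and 0.006 m and angle between each of block0, block1, block2, block3, bush0, bush1, bush2's own z axis and vertical below 0.1 rad and angle between the x axis of each of block0, block1, block2, block3 and the x axis of bay, either way round below 0.12 rad and linear speed of each of block0, block1, block2, block3, bush0, bush1, bush2 below 0.02 m/s and x of block1 in the frame of bay between -0.016 and 0.016 m and z of block1 in the frame of wall_face between -0.006 and 0.006 m and x of block2 in the frame of bay between -0.016 and 0.016 m and z of block2 in the frame of wall_face between -0.006 and 0.006 m and x of block3 in the frame of bay between -0.016 and 0.016 m and z of block3 in the frame of wall_face between -0.006 and 0.006 m and value of joint stop between 0.09 and 0.141 m and (value of joint stop below 0.107 m or height (world z) of block0 above -9 m) and (value of joint stop below 0.107 m or height (world z) of block1 above -9 m) and (value of joint stop below 0.107 m or height (world z) of block2 above -9 m) and (value of joint stop below 0.107 m or height (world z) of block3 above -9 m) and (horizontal distance between bush0 and seat0 below 0.008 m or horizontal distance between bush0 and seat1 below 0.008 m or horizontal distance between bush0 and seat2 below 0.008 m) and height (world z) of bush0 between 0.005 and 0.017 m and (horizontal distance between bush1 and seat0 below 0.008 m or horizontal distance between bush1 and seat1 below 0.008 m or horizontal distance between bush1 and seat2 below 0.008 m) and height (world z) of bush1 between 0.005 and 0.017 m and (horizontal distance between bush2 and seat0 below 0.008 m or horizontal distance between bush2 and seat1 below 0.008 m or horizontal distance between bush2 and seat2 below 0.008 m) and height (world z) of bush2 between 0.005 and 0.017 m); the robot touches nothing.
It fails at once if a bystander is pushed more than 60 mm away (distance of any of glue, screws, tape, driver, spacer, offcut from where it was at the start of the episode above 0.06 m).
Of block0, block1, block2, block3 only 3 to 4 are there at a start; the rules pass over those that are not, and their reading is None.
Of bush0, bush1, bush2 only 2 to 3 are there at a start; the rules pass over those that are not, and their reading is None.
At some moment in a run one of bush0, bush1, bush2 may be knocked a few centimetres aside while the robot is not near it.
It also fails if it takes over 210 s, if anything falls off the work surface, if the arm or the gripper's body presses on something with over 40 N, if the wrist force passes 120 N, or if a joint passes its speed limit or range.

## Working session

There is one attempt and no reset: what is moved stays moved. The work goes in short steps, Python scripts to look and compute and a tool call to move; the robot and the scene stay as the last step left them, time stands still between calls to the robot, and variables do not carry over. Pictures are saved under pics/ and viewed, and the job is handed in when it is done.

Besides the shell and the picture viewer there is one more tool, called after "Call:" as name(argument=value, ...) on one line, values as JSON. arm_command: Moves the arm, as the interface text tells. Its arguments: {"type":"object","properties":{"series":{"type":"array","items":{"type":"array","items":{"type":"number","minimum":-1,"maximum":1}}},"force":{"type":"number"}},"required":["series"]}

```bash
ls; mkdir -p pics
python3 - <<'E'
from station import arm, imaging
import cv2
for n in ("scene","top"):
    im=imaging.get_image(n); cv2.imwrite(f"pics/{n}0.png",cv2.cvtColor(im,cv2.COLOR_RGB2BGR))
    c=imaging.calibration(n); print(n,c)
print(arm.read_state(), arm.grasp_offset)
E
```

```text
pics
scene {'fx': 461.3111514410413, 'fy': 461.3111514410413, 'cx': 277.99493944888343, 'cy': 213.88741724997465, 'k1': -0.03442939122953566, 'R': array([[-0.84374131,  0.53674324,  0.00270305],
       [ 0.4200856 ,  0.66347761, -0.61913289],
       [-0.33410881, -0.52125248, -0.78528158]]), 't': array([ 0.45151632, -0.17777304,  1.36124681])}
top {'fx': 518.4374878291609, 'fy': 518.4374878291609, 'cx': 283.78898538758847, 'cy': 203.43472720076858, 'k1': -0.028454220006438446, 'R': array([[-0.03051165, -0.9993144 , -0.02097089],
       [-0.99199771,  0.03284654, -0.12190837],
       [ 0.12251361,  0.01708345, -0.99231979]]), 't': array([0.03321823, 0.55977174, 1.58702747])}
{'clock': 0.1, 'joint_pos': array([-1.40997657e+00,  2.76552591e-01,  1.50597529e+00, -5.81148310e-06,
        1.36067471e+00, -1.20978208e-01]), 'joint_vel': array([-0.0016337 , -0.0010234 , -0.00319401, -0.00051249, -0.00013462,
        0.00042926]), 'tau': array([ 1.30903663e-03, -4.05456841e+01, -2.37779582e+01,  7.02732406e-02,
        2.99143558e-02, -3.88266392e-05]), 'tool_pos': array([ 0.15982431, -0.55183682,  0.20469179]), 'eef_rot': array([-3.13999380e+00, -1.88652130e-04,  2.81799026e-01]), 'wrist_force': array([ 0.45267546, -0.10460464, -0.4846444 ]), 'wrist_torque': array([-5.27286627e-05, -1.50147462e-02, -1.73169533e-02]), 'opening': 1.0004967338298216} -0.0188
```

View pics/scene0.png

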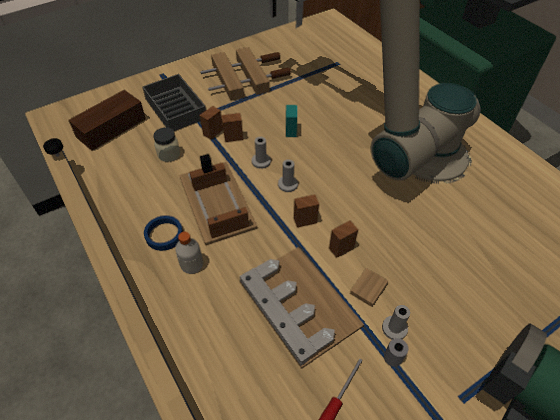

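View pics/top0.png

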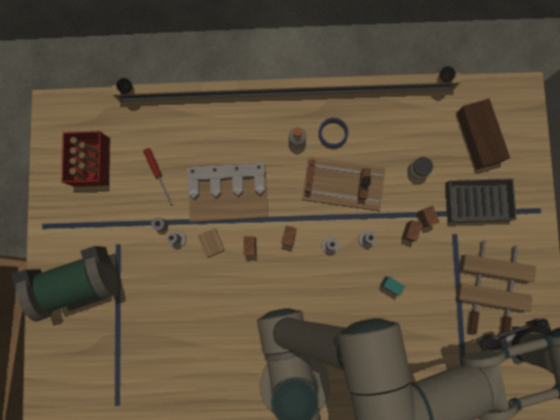

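```bash
cat > h.py <<'E'
import numpy as np, cv2
from station import arm, imaging, finder
CAL={n:imaging.calibration(n) for n in ("scene","top")}
def proj(n,X):
    c=CAL[n]; p=np.atleast_2d(X)@np.array(c['R']).T+c['t']
    s=p[:,:2]/p[:,2:]; r2=(s**2).sum(1,keepdims=True); s=s*(1+c['k1']*r2)
    return s*[c['fx'],c['fy']]+[c['cx'],c['cy']]
def at_z(n,uv,z):
    c=CAL[n]; d=(np.array(uv,float)-[c['cx'],c['cy']])/[c['fx'],c['fy']]
    s=d.copy()
    for _ in range(10): s=d/(1+c['k1']*(s**2).sum())
    R=np.array(c['R']); o=-R.T@c['t']; v=R.T@np.array([s[0],s[1],1])
    return (o+v*(z-o[2])/v[2])
def snap(tag):
    out={}
    for n in ("scene","top"):
        im=imaging.get_image(n); cv2.imwrite(f"pics/{n}_{tag}.png",cv2.cvtColor(im,cv2.COLOR_RGB2BGR)); out[n]=im
    return out
def crop(im,x0,y0,x1,y1,k,name):
    c=cv2.resize(im[y0:y1,x0:x1],None,fx=k,fy=k,interpolation=cv2.INTER_CUBIC)
    cv2.imwrite(f"pics/{name}.png",cv2.cvtColor(c,cv2.COLOR_RGB2BGR))
E
python3 - <<'E'
from h import *
im=snap('1')
crop(im['scene'],180,90,320,250,4,'c1'); crop(im['scene'],230,180,430,380,4,'c2') if 0 else crop(im['scene'],230,190,430,340,4,'c2')
crop(im['top'],140,130,340,270,4,'c3'); crop(im['scene'],350,270,430,380,5,'c4')
import pickle
D={}
for n in ("scene","top"):
    for t in ("block0","bush0","bay","stop","plate","spacer"):
        D[n,t]=finder.trace(n,t)
        print(n,t,[(round(d['confidence'],2),[int(v) for v in d['bbox']]) for d in D[n,t]])
pickle.dump(D,open('d0.pkl','wb'))
E
```

```text
scene block0 [(0.85, [292, 121, 14, 33]), (0.78, [232, 128, 22, 32]), (0.58, [305, 208, 28, 31])]
scene bush0 [(0.84, [398, 320, 23, 34]), (0.7, [288, 174, 20, 34]), (0.67, [260, 151, 18, 32])]
scene bay [(0.8, [215, 199, 75, 93]), (0.43, [165, 144, 30, 36]), (0.21, [399, 319, 27, 36])]
scene stop [(0.6, [208, 173, 33, 40])]
scene plate [(0.93, [301, 306, 119, 118])]
scene spacer [(0.66, [396, 354, 24, 27])]
top block0 [(0.66, [393, 286, 24, 19]), (0.59, [428, 215, 20, 17]), (0.55, [411, 229, 25, 19]), (0.54, [289, 234, 15, 28]), (0.51, [249, 247, 15, 18])]
top bush0 [(0.79, [175, 241, 23, 14]), (0.76, [330, 245, 15, 19]), (0.62, [366, 238, 11, 12]), (0.22, [248, 247, 14, 16])]
top bay [(0.56, [344, 184, 80, 57])]
top stop [(0.91, [363, 186, 10, 28])]
top plate [(0.83, [227, 192, 78, 59]), (0.29, [368, 238, 14, 18])]
top spacer [(0.75, [413, 231, 23, 20]), (0.6, [160, 223, 18, 10]), (0.19, [226, 192, 82, 60]), (0.19, [248, 246, 22, 20])]
```

View pics/c1.png

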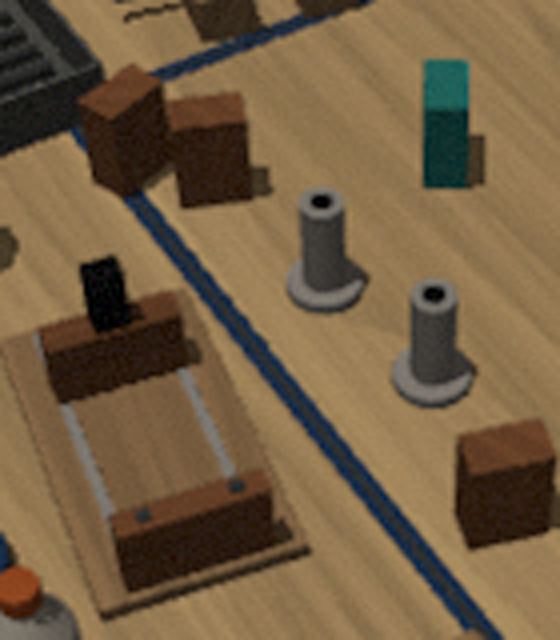

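View pics/c2.png

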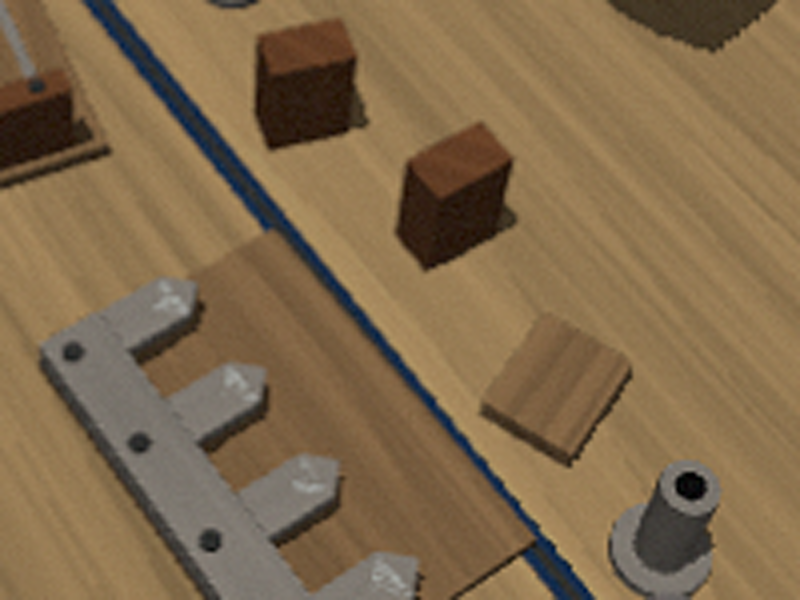

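View pics/c4.png

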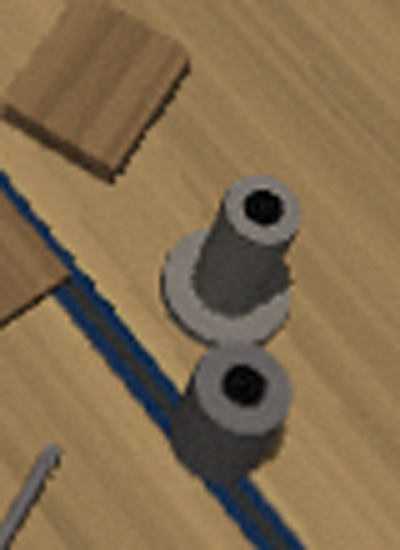

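View pics/c3.png

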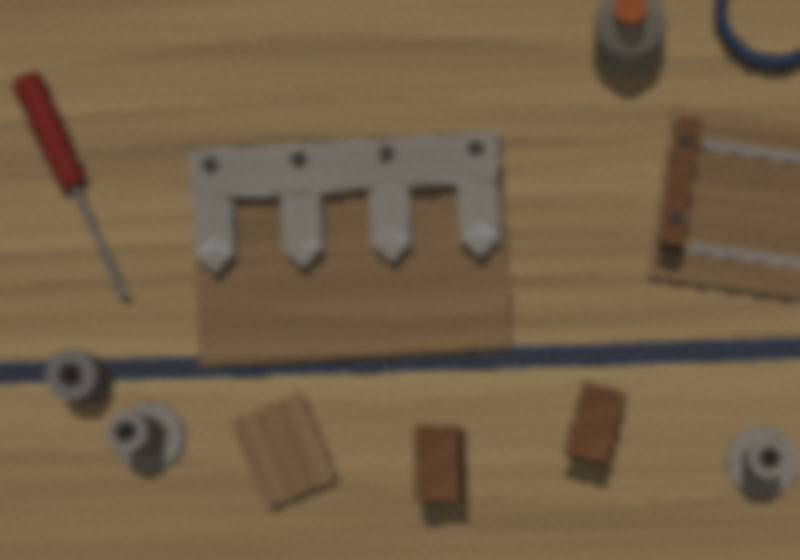

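```bash
cat > fit.py <<'E'
from h import *
from scipy.optimize import minimize
def box(x0,x1,y0,y1,z0,z1):
    "returns list of (faces) each 4 pts"
    p=lambda x,y,z:np.array([x,y,z],float)
    c=[[[p(x,y,z) for z in(z0,z1)] for y in (y0,y1)] for x in (x0,x1)]
    f=[]
    f.append([c[0][0][1],c[1][0][1],c[1][1][1],c[0][1][1]])
    f.append([c[0][0][0],c[1][0][0],c[1][0][1],c[0][0][1]])
    f.append([c[1][0][0],c[1][1][0],c[1][1][1],c[1][0][1]])
    f.append([c[1][1][0],c[0][1][0],c[0][1][1],c[1][1][1]])
    f.append([c[0][1][0],c[0][0][0],c[0][0][1],c[0][1][1]])
    return f
def block_edges(x,y,yaw,n,dims=(.056,.034),z0=0,z1=.08):
    fs=box(-dims[0]/2,dims[0]/2,-dims[1]/2,dims[1]/2,z0,z1)
    return tf_vis(fs,x,y,yaw,n)
def Rz(a): return np.array([[np.cos(a),-np.sin(a),0],[np.sin(a),np.cos(a),0],[0,0,1]])
def tf_vis(fs,x,y,yaw,n,z=0):
    R=Rz(yaw); o=-np.array(CAL[n]['R']).T@CAL[n]['t']; E={}
    for f in fs:
        f=[R@q+[x,y,z] for q in f]
        nn=np.cross(f[1]-f[0],f[2]-f[1])
        if nn@(o-f[0])>0:
            for i in range(4):
                a,b=f[i],f[(i+1)%4]
                E[tuple(sorted([tuple(a.round(6)),tuple(b.round(6))]))]=1
    return [(np.array(a),np.array(b)) for a,b in E]
class G:
    def __init__(s,im,sig):
        I=cv2.GaussianBlur(cv2.cvtColor(im,cv2.COLOR_RGB2LAB).astype(np.float32),(0,0),sig)
        s.gx=cv2.Sobel(I,cv2.CV_32F,1,0,scale=1/8); s.gy=cv2.Sobel(I,cv2.CV_32F,0,1,scale=1/8)
    def score(s,n,edges):
        tot=0;L=0
        for a,b in edges:
            m=12; t=(np.arange(m)+.5)/m
            uv=proj(n,a+(b-a)*t[:,None]); d=uv[-1]-uv[0]; l=np.hypot(*d)
            if l<2: continue
            nr=np.array([-d[1],d[0]])/l
            mp=uv.astype(np.float32).reshape(1,-1,2)
            gx=cv2.remap(s.gx,mp,None,cv2.INTER_LINEAR)[0]; gy=cv2.remap(s.gy,mp,None,cv2.INTER_LINEAR)[0]
            g=np.linalg.norm(gx*nr[0]+gy*nr[1],axis=-1)
            tot+=np.minimum(g,25).mean()*l; L+=l
        return tot/max(L,1)
def fit(ims,edgef,p0,step,views=("scene","top"),sigs=(2.0,1.2,.8)):
    p=np.array(p0,float)
    for sg in sigs:
        g={n:G(ims[n],sg) for n in views}
        f=lambda q:-sum(g[n].score(n,edgef(q,n)) for n in views)
        S=np.vstack([p]+[p+np.eye(len(p))[i]*step[i]*sg/2 for i in range(len(p))])
        r=minimize(f,p,method='Nelder-Mead',options=dict(initial_simplex=S,maxiter=300)); p=r.x
    return p,-r.fun
be=lambda q,n:block_edges(q[0],q[1],q[2],n)
def bfit(ims,p0,**k):
    best=None
    for da in np.arange(-.6,.61,.3):
        r=fit(ims,be,[p0[0],p0[1],p0[2]+da],[.006,.006,.2],**k)
        if best is None or r[1]>best[1]: best=r
    return best
def bay_edges(q,n):
    e=tf_vis(box(-.07,.07,-.125,.125,0,.012),q[0],q[1],q[2],n)
    e=[(a,b) for a,b in e if a[2]>.01 and b[2]>.01]
    e+=tf_vis(box(-.05,.05,.1,.12,.012,.072),*q[:3],n)
    e+=tf_vis(box(-.047,.047,.1-q[3]-.026,.1-q[3],.012,.067),*q[:3],n)
    return e
def plate_edges(q,n):
    R=Rz(q[2]); L=[]
    P=lambda x,y,z:R@np.array([x,y,z])+[q[0],q[1],0]
    for a,b in (((-.085,-.125),(-.085,.125)),((-.085,-.125),(-.02,-.125)),((-.085,.125),(-.02,.125))):
        L.append((P(*a,.01),P(*b,.01)))
    for c in (-.07,0,.07):
        for s in(-.0195,.0195): L.append((P(.001,c+s,.035),P(.045,c+s,.035)))
        L.append((P(.045,c-.0195,.035),P(.045,c+.0195,.035)))
    return L
def draw(im,n,edges,k=3):
    o=cv2.resize(im,None,fx=k,fy=k,interpolation=cv2.INTER_CUBIC)
    for a,b in edges:
        u=proj(n,np.array([a,b])); u=((u+.5)*k-.5).round().astype(int)
        cv2.line(o,tuple(map(int,u[0])),tuple(map(int,u[1])),(0,255,0),1)
    return o
E
python3 - <<'E'
from fit import *
ims={n:cv2.cvtColor(cv2.imread(f'pics/{n}_1.png'),cv2.COLOR_BGR2RGB) for n in('scene','top')}
E={'scene':[], 'top':[]}
for uv in ((250,241),(289,232),(411,231),(429,215)):
    p=at_z('top',uv,.08)
    for v in (("scene","top"),("scene",),("top",)):
        r=bfit(ims,[p[0],p[1],0],views=v); print(uv,v,r[0].round(4),round(r[1],2))
        if len(v)==2:
            for n in E:E[n]+=be(r[0],n)
p=at_z('top',(344,184),.012)
for v in (("scene","top"),("scene",),("top",)):
    r=fit(ims,bay_edges,[p[0],p[1],-.1,.14],[.01,.01,.1,.01],views=v,sigs=(3,2,1.2,.8)); print('bay',v,r[0].round(4),r[1])
    if len(v)==2:
        for n in E:E[n]+=bay_edges(r[0],n)
p=at_z('top',(228,192),.01)
for v in (("scene","top"),("scene",),("top",)):
    r=fit(ims,plate_edges,[p[0],p[1],.03],[.01,.01,.1],views=v,sigs=(3,2,1.2,.8)); print('plate',v,r[0].round(4),r[1])
    if len(v)==2:
        for n in E:E[n]+=plate_edges(r[0],n)
for uvs,uvt in (((401,312),(171,238)),((289,163),(332,244)),((261,140),(370,238))):
    print('bush',at_z('scene',uvs,.084).round(4),at_z('top',uvt,.084).round(4))
cv2.imwrite('pics/o_s.png',cv2.cvtColor(draw(ims['scene'],'scene',E['scene'])[270:1100,480:1280],cv2.COLOR_RGB2BGR)[:, :800][:600])
cv2.imwrite('pics/o_t.png',cv2.cvtColor(draw(ims['top'],'top',E['top'])[420:800,540:1330],cv2.COLOR_RGB2BGR))
E
```

```text
(250, 241) ('scene', 'top') [ 0.4299  0.1253 -0.0236] 26.79
(250, 241) ('scene',) [0.4289 0.1262 0.002 ] 18.11
(250, 241) ('top',) [0.4141 0.1207 0.0564] 10.64
(289, 232) ('scene', 'top') [ 0.4564  0.0039 -0.2777] 27.79
(289, 232) ('scene',) [ 0.4569  0.0055 -0.2982] 18.4
(289, 232) ('top',) [ 0.4418  0.0056 -0.2528] 11.91
(411, 231) ('scene', 'top') [ 0.46   -0.3743 -0.4131] 29.22
(411, 231) ('scene',) [ 0.46   -0.3731 -0.4132] 18.56
(411, 231) ('top',) [ 0.4609 -0.3751 -0.398 ] 11.09
(429, 215) ('scene', 'top') [ 0.503  -0.4262  0.3927] 26.7
(429, 215) ('scene',) [ 0.5029 -0.425   0.3439] 15.15
(429, 215) ('top',) [ 0.5036 -0.4276  0.3963] 12.06
bay ('scene', 'top') [ 0.6211 -0.1748 -0.179   0.1471] 21.85374180831752
bay ('scene',) [ 0.6243 -0.1637 -0.1816  0.1586] 12.63849864226808
bay ('top',) [ 0.6181 -0.1754 -0.1605  0.1458] 8.292378164625845
plate ('scene', 'top') [ 0.593   0.1974 -0.0018] 26.881684339205563
plate ('scene',) [0.5956 0.1976 0.006 ] 15.92340490980775
plate ('top',) [0.6057 0.1952 0.0269] 11.196997532348874
bush [0.4623 0.3604 0.084 ] [0.4604 0.3589 0.084 ]
bush [ 0.4222 -0.1237  0.084 ] [ 0.4272 -0.1262  0.084 ]
bush [ 0.4389 -0.2392  0.084 ] [ 0.4415 -0.2408  0.084 ]
```

View pics/o_s.png

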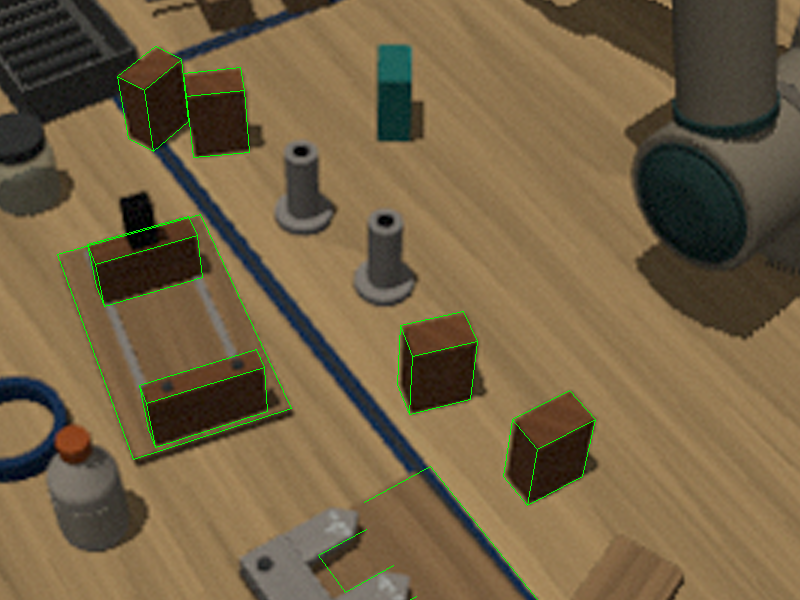

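View pics/o_t.png

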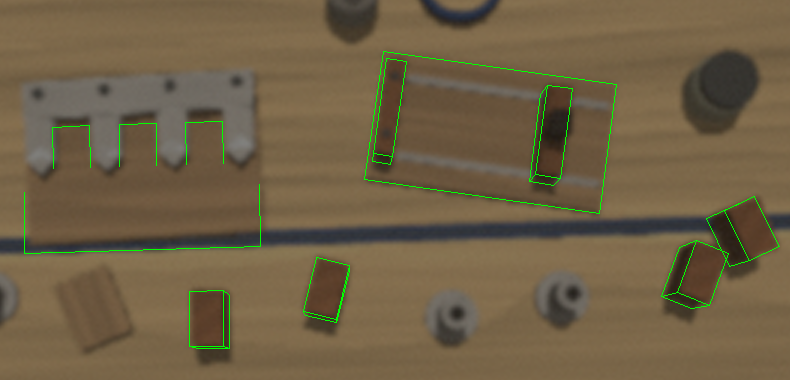

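Run:
```python
from fit import *
ims={n:cv2.cvtColor(cv2.imread(f'pics/{n}_1.png'),cv2.COLOR_BGR2RGB) for n in('scene','top')}
for p0 in ([.606,.195,.027],[.61,.197,.04],[.615,.193,.02]):
  for v in (("scene","top"),("scene",),("top",)):
    r=fit(ims,plate_edges,p0,[.006,.006,.05],views=v,sigs=(1.5,1,.8)); print('plate',v,r[0].round(4),r[1])
    if len(v)==2 and p0[0]==.606: q=r[0]
a=draw(ims['scene'],'scene',plate_edges(q,'scene'),5)[1210:1810,1150:1750]
b=draw(ims['top'],'top',plate_edges(q,'top'),5)[780:1130,900:1380]
cv2.imwrite('pics/p_s.png',cv2.cvtColor(a,cv2.COLOR_RGB2BGR));cv2.imwrite('pics/p_t.png',cv2.cvtColor(b,cv2.COLOR_RGB2BGR))
```

```text
plate ('scene', 'top') [0.6035 0.1956 0.0297] 26.71871646026066
plate ('scene',) [0.6023 0.1981 0.0178] 17.210810564439655
plate ('top',) [0.6058 0.1951 0.0267] 11.193879785501448
plate ('scene', 'top') [0.6035 0.1956 0.0304] 26.704958501845375
plate ('scene',) [0.6024 0.1981 0.0163] 17.201300817908702
plate ('top',) [0.6057 0.1951 0.0269] 11.19716957121859
plate ('scene', 'top') [0.6006 0.1957 0.0679] 24.183446043525837
plate ('scene',) [0.6025 0.198  0.0193] 17.21574707261481
plate ('top',) [0.6057 0.1951 0.0269] 11.19444677459482
```

View pics/p_s.png

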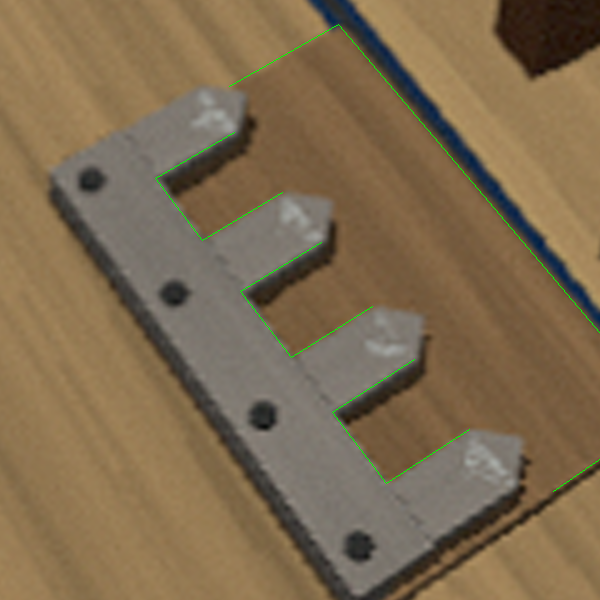

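View pics/p_t.png

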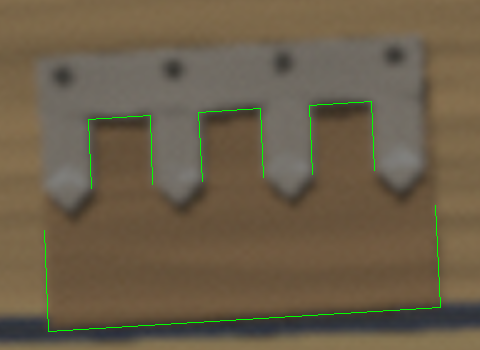

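```bash
cat > go.py <<'E'
from h import *
import sys
from scipy.spatial.transform import Rotation as Ro
def plan(*wps):
    """wps: (x,y,z,yaw) sequence; prints fractional shift/turn rel. to the pose at start of each call"""
    s=arm.read_state(); p=np.array(s['tool_pos']); R=Ro.from_euler('xyz',s['eef_rot'])
    print('at',p.round(4),'rpy',np.round(s['eef_rot'],3),'op',round(s['opening'],3),'t',round(s['clock'],2))
    for w in wps:
        t=np.array(w[:3]); Rt=Ro.from_euler('xyz',[np.pi,0,w[3]])
        d=t-p; loc=R.inv().apply(d); k=max(1,int(np.ceil(np.abs(loc).max()/.0999)))
        rot=(R.inv()*Rt).as_rotvec()/np.pi
        n=max(np.ceil(np.linalg.norm(d)/k/.0625),np.ceil(np.abs(rot).max()*180/10.7))
        # rotate in first call; later calls are in rotated frame
        print(w,'calls',k,'rows>=',n)
        print('   c1',(loc/k/.1).round(3),rot.round(4))
        if k>1: print('   c2..',(Rt.inv().apply(d)/k/.1).round(3))
        p=t;R=Rt
if __name__=='__main__':
    plan(*eval('['+' '.join(sys.argv[1:])+']'))
E
python3 go.py "(.503,-.426,.14,.3927+1.5708),(.503,-.426,.036,.3927+1.5708)"
```

```text
at [ 0.1599 -0.5524  0.2055] rpy [ 3.141 -0.     0.282] op 1.0 t 0.8
(0.503, -0.426, 0.14, 1.9635) calls 4 rows>= 10.0
   c1 [ 0.912 -0.065  0.164] [ 0.      0.     -0.5353]
   c2.. [-0.036  0.913  0.164]
(0.503, -0.426, 0.036, 1.9635) calls 2 rows>= 1.0
   c1 [ 0.   -0.    0.52] [0. 0. 0.]
   c2.. [ 0.   -0.    0.52]
```

Call:
arm_command(series=[[0.76, 0.4, -0.03, 0.08, 0, 0, -0.05], [0.76, 0.912, -0.065, 0.164, 0, 0, -0.11], [0.76, 0.912, -0.065, 0.164, 0, 0, -0.17], [0.76, 0.912, -0.065, 0.164, 0, 0, -0.23], [0.76, 0.912, -0.065, 0.164, 0, 0, -0.29], [0.76, 0.912, -0.065, 0.164, 0, 0, -0.35], [0.76, 0.912, -0.065, 0.164, 0, 0, -0.41], [0.76, 0.912, -0.065, 0.164, 0, 0, -0.47], [0.76, 0.912, -0.065, 0.164, 0, 0, -0.535], [0.76, 0.912, -0.065, 0.164, 0, 0, -0.535]], force=20)

```text
clock: 2.05
tool_pos: [0.2457, -0.5208, 0.1891]
eef_rot: [-3.142, 0.0, 1.962]
wrist_force: [1.3, 0.2, 0.3]
opening: 0.763
```

Call:
arm_command(series=[[0.76, 0, 0.45, 0.0, 0, 0, 0], [0.76, -0.036, 0.913, 0.164, 0, 0, 0]])

```text
clock: 2.3
tool_pos: [0.3324, -0.4901, 0.1739]
eef_rot: [3.141, 0.004, 1.958]
wrist_force: [-0.2, -1.0, -0.4]
opening: 0.76
```

Call:
arm_command(series=[[0.76, 0, 0.45, 0.0, 0, 0, 0], [0.76, -0.036, 0.913, 0.164, 0, 0, 0]])

```text
clock: 2.55
tool_pos: [0.419, -0.4579, 0.1573]
eef_rot: [3.141, 0.003, 1.96]
wrist_force: [0.5, -0.5, -0.2]
opening: 0.76
```

Call:
arm_command(series=[[0.76, 0, 0.45, 0.0, 0, 0, 0], [0.76, -0.036, 0.913, 0.0, 0, 0, 0], [0.76, -0.036, 0.913, 0.0, 0, 0, 0], [0.76, -0.036, 0.913, 0.0, 0, 0, 0]])

```text
clock: 3.05
tool_pos: [0.5025, -0.4261, 0.156]
eef_rot: [-3.141, -0.0, 1.962]
wrist_force: [0.4, 0.7, -0.6]
opening: 0.758
```

```bash
python3 go.py "(.503,-.426,.14,.3927+1.5708),(.503,-.426,.036,.3927+1.5708)"
python3 - <<'E'
from fit import *
ims=snap('2')
p=[.503,-.4262,.3927]
for v in (("scene","top"),("scene",),("top",)):
    r=bfit(ims,p,views=v); print(v,r[0].round(4),r[1])
crop(ims['top'],340,150,480,270,5,'c5')
E
```

```text
at [ 0.5025 -0.4261  0.156 ] rpy [-3.141 -0.     1.962] op 0.758 t 3.05
(0.503, -0.426, 0.14, 1.9635) calls 1 rows>= 1.0
   c1 [-0.001  0.006  0.16 ] [-0.0003 -0.0002 -0.0005]
(0.503, -0.426, 0.036, 1.9635) calls 2 rows>= 1.0
   c1 [ 0.   -0.    0.52] [0. 0. 0.]
   c2.. [ 0.   -0.    0.52]
('scene', 'top') [ 0.5032 -0.4259  0.3934] 21.887077582179312
('scene',) [ 0.5025 -0.426   0.3085] 11.585515259891299
('top',) [ 0.5033 -0.4261  0.394 ] 10.540176566620177
```

View pics/scene_2.png

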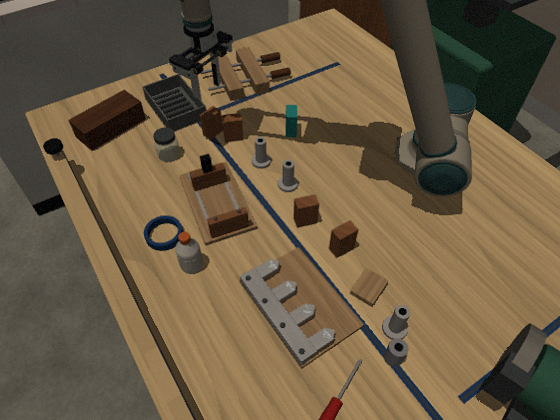

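Call:
arm_command(series=[[0.76, 0, 0, 0.3, 0, 0, 0], [0.76, 0, 0, 0.6, 0, 0, 0], [0.76, 0, 0, 0.9, 0, 0, 0], [0.76, 0, 0, 1, 0, 0, 0], [0.76, 0, 0, 1, 0, 0, 0]])

```text
clock: 3.78
tool_pos: [0.5022, -0.4265, 0.0562]
eef_rot: [-3.141, -0.001, 1.961]
wrist_force: [-0.6, -0.1, -0.4]
opening: 0.76
```

Call:
arm_command(series=[[0.76, 0, 0, 0.2, 0, 0, 0], [0.76, 0, 0, 0.2, 0, 0, 0], [0.5, 0, 0, 0.2, 0, 0, 0], [0.4, 0, 0, 0.2, 0, 0, 0], [0.4, 0, 0, 0.2, 0, 0, 0], [0.4, 0, 0, 0.2, 0, 0, 0], [0.4, 0, 0, 0.2, 0, 0, 0]])

```text
clock: 4.65
tool_pos: [0.5034, -0.4269, 0.0377]
eef_rot: [3.141, 0.002, 1.963]
wrist_force: [-0.0, -0.4, 6.2]
opening: 0.599
```

Call:
arm_command(series=[[0.4, 0, 0, -0.1, 0, 0, 0], [0.4, 0, 0, -0.4, 0, 0, 0], [0.4, 0, 0, -0.8, 0, 0, 0], [0.4, 0, 0, -1, 0, 0, 0], [0.4, 0, 0, -1, 0, 0, 0]])

```text
clock: 5.28
tool_pos: [0.5038, -0.4268, 0.1382]
eef_rot: [3.14, 0.003, 1.963]
wrist_force: [0.5, 0.4, -1.1]
opening: 0.604
```

Run:
```python
from fit import *
ims={n:cv2.cvtColor(cv2.imread(f'pics/{n}_1.png'),cv2.COLOR_BGR2RGB) for n in('scene','top')}
for v in (("scene","top"),("scene",),("top",)):
  L=[]
  for p0 in ([.62,-.174,-.17,.146],[.622,-.17,-.18,.15],[.618,-.178,-.16,.142],[.624,-.172,-.15,.146]):
    L.append(fit(ims,bay_edges,p0,[.006,.006,.05,.006],views=v,sigs=(1.5,1,.8)))
  L.sort(key=lambda r:-r[1]); q=L[0][0]
  print('bay',v,[(r[0].round(4),round(r[1],2)) for r in L[:3]])
  if len(v)==2: Q=q
a=draw(ims['scene'],'scene',bay_edges(Q,'scene'),5)[740:1220,880:1300]
b=draw(ims['top'],'top',bay_edges(Q,'top'),5)[760:1080,1500:1950]
cv2.imwrite('pics/b_s.png',cv2.cvtColor(a,cv2.COLOR_RGB2BGR));cv2.imwrite('pics/b_t.png',cv2.cvtColor(b,cv2.COLOR_RGB2BGR))
```

```text
bay ('scene', 'top') [(array([ 0.6211, -0.1749, -0.1789,  0.147 ]), np.float64(21.85)), (array([ 0.6212, -0.1749, -0.1785,  0.147 ]), np.float64(21.85)), (array([ 0.6211, -0.1749, -0.1784,  0.147 ]), np.float64(21.85))]
bay ('scene',) [(array([ 0.6219, -0.175 , -0.1749,  0.1473]), np.float64(14.4)), (array([ 0.6219, -0.175 , -0.1755,  0.1472]), np.float64(14.4)), (array([ 0.6218, -0.1751, -0.1759,  0.147 ]), np.float64(14.4))]
bay ('top',) [(array([ 0.618 , -0.1751, -0.1597,  0.1459]), np.float64(8.29)), (array([ 0.618 , -0.1751, -0.1595,  0.1461]), np.float64(8.29)), (array([ 0.6177, -0.1751, -0.1597,  0.1459]), np.float64(8.29))]
```

View pics/b_s.png

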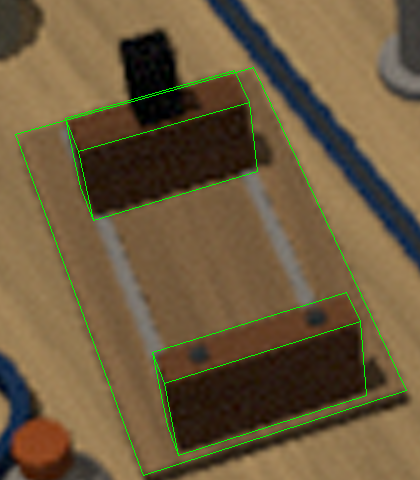

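View pics/b_t.png

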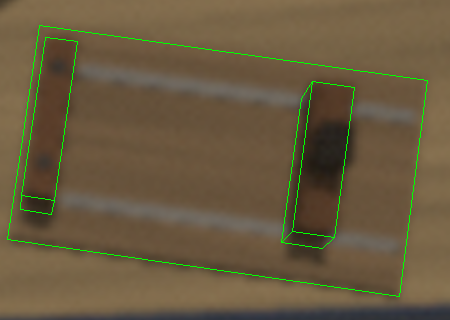

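```bash
cat > bay.py <<'E'
import numpy as np
B=(.6211,-.1750,-.176)
def bw(x,y):
    c,s=np.cos(B[2]),np.sin(B[2]); return B[0]+c*x-s*y, B[1]+s*x+c*y
E
python3 - <<'E'
from go import *; from bay import *
Y=B[2]+np.pi/2
x,y=bw(0,.080)
plan((.5038,-.4268,.17,Y),(x,y,.17,Y),(x,y,.0505,Y))
E
```

```text
at [ 0.5038 -0.4268  0.1382] rpy [3.140e+00 3.000e-03 1.963e+00] op 0.604 t 5.28
(0.5038, -0.4268, 0.17, 1.3947963267948966) calls 1 rows>= 4.0
   c1 [-0.001  0.    -0.318] [0.0008 0.0009 0.1807]
(np.float64(0.6351074221531454), np.float64(-0.09623584492534963), 0.17, 1.3947963267948966) calls 4 rows>= 2.0
   c1 [0.871 0.178 0.   ] [0. 0. 0.]
   c2.. [0.871 0.178 0.   ]
(np.float64(0.6351074221531454), np.float64(-0.09623584492534963), 0.0505, 1.3947963267948966) calls 2 rows>= 1.0
   c1 [ 0.    -0.     0.598] [0. 0. 0.]
   c2.. [ 0.    -0.     0.598]
```

Call:
arm_command(series=[[0.4, 0, 0, -0.32, 0, 0, 0], [0.4, 0, 0, -0.32, 0, 0, 0.06], [0.4, 0, 0, -0.32, 0, 0, 0.12], [0.4, 0, 0, -0.32, 0, 0, 0.181], [0.4, 0, 0, -0.32, 0, 0, 0.181]])

```text
clock: 5.9
tool_pos: [0.5024, -0.4254, 0.1666]
eef_rot: [-3.139, -0.002, 1.396]
wrist_force: [-0.4, -0.1, -1.5]
opening: 0.599
```

Call:
arm_command(series=[[0.4, 0.3, 0.06, 0, 0, 0, 0], [0.4, 0.7, 0.14, 0, 0, 0, 0], [0.4, 0.98, 0.2, 0, 0, 0, 0]])

```text
clock: 6.28
tool_pos: [0.5398, -0.3314, 0.1672]
eef_rot: [-3.14, -0.001, 1.398]
wrist_force: [-0.6, -0.1, -0.2]
opening: 0.601
```

Call:
arm_command(series=[[0.4, 0.48, 0.1, 0, 0, 0, 0], [0.4, 0.98, 0.2, 0, 0, 0, 0]])

```text
clock: 6.52
tool_pos: [0.5768, -0.2389, 0.1673]
eef_rot: [-3.14, -0.0, 1.396]
wrist_force: [0.0, 1.0, -0.7]
opening: 0.602
```

Call:
arm_command(series=[[0.4, 0.48, 0.1, 0, 0, 0, 0], [0.4, 0.98, 0.2, 0, 0, 0, 0], [0.4, 0.98, 0.2, 0, 0, 0, 0], [0.4, 0.98, 0.2, 0, 0, 0, 0]])

```text
clock: 7.02
tool_pos: [0.6133, -0.1474, 0.1675]
eef_rot: [-3.14, 0.001, 1.396]
wrist_force: [0.3, 0.2, -1.9]
opening: 0.599
```

Run:
```python
from go import *; from bay import *
Y=B[2]+np.pi/2
x,y=bw(0,.080)
plan((x,y,.11,Y),(x,y,.0505,Y))
ims=snap('3')
crop(ims['scene'],130,10,330,260,3,'c6')
```

```text
at [ 0.6133 -0.1474  0.1675] rpy [-3.140e+00  1.000e-03  1.396e+00] op 0.599 t 7.03
(np.float64(0.6351074221531454), np.float64(-0.09623584492534963), 0.11, 1.3947963267948966) calls 1 rows>= 2.0
   c1 [0.542 0.127 0.575] [-0.0004  0.0002  0.0005]
(np.float64(0.6351074221531454), np.float64(-0.09623584492534963), 0.0505, 1.3947963267948966) calls 1 rows>= 1.0
   c1 [ 0.    -0.     0.595] [0. 0. 0.]
```

View pics/scene_3.png

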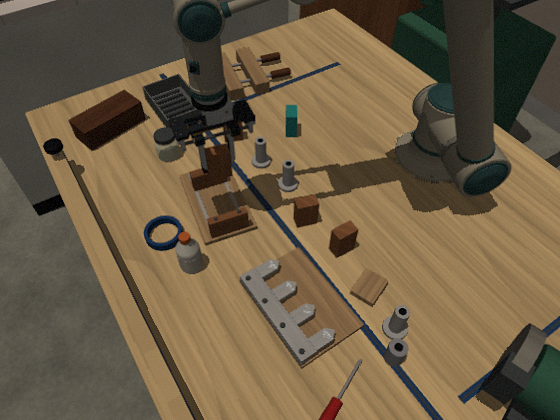

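Call:
arm_command(series=[[0.4, 0.3, 0.07, 0, 0, 0, 0], [0.4, 0.542, 0.127, 0.1, 0, 0, 0], [0.4, 0.542, 0.127, 0.4, 0, 0, 0], [0.4, 0.542, 0.127, 0.8, 0, 0, 0], [0.4, 0.542, 0.127, 1, 0, 0, 0], [0.4, 0.542, 0.127, 1, 0, 0, 0], [0.4, 0.542, 0.127, 1, 0, 0, 0]])

```text
clock: 8.0
tool_pos: [0.6365, -0.0973, 0.0692]
eef_rot: [3.14, 0.0, 1.393]
wrist_force: [-0.0, -0.0, -1.2]
opening: 0.601
```

Run:
```python
from go import *; from bay import *
Y=B[2]+np.pi/2
x,y=bw(0,.080)
plan((x,y,.0505,Y))
```

```text
at [ 0.6365 -0.0973  0.0692] rpy [3.14  0.    1.393] op 0.601 t 8.0
(np.float64(0.6351074221531454), np.float64(-0.09623584492534963), 0.0505, 1.3947963267948966) calls 1 rows>= 1.0
   c1 [ 0.009 -0.016  0.187] [ 0.0006  0.0001 -0.0006]
```

Lower, release, rise.

Call:
arm_command(series=[[0.4, 0, -0.016, 0.12, 0, 0, 0], [0.4, 0, -0.016, 0.19, 0, 0, 0], [0.4, 0, -0.016, 0.19, 0, 0, 0], [0.4, 0, -0.016, 0.19, 0, 0, 0], [0.6, 0, -0.016, 0.19, 0, 0, 0], [0.7, 0, -0.016, 0.19, 0, 0, 0], [0.76, 0, -0.016, 0.19, 0, 0, 0], [0.76, 0, -0.016, 0.19, 0, 0, 0], [0.76, 0, -0.016, -0.2, 0, 0, 0], [0.76, 0, -0.016, -0.6, 0, 0, 0], [0.76, 0, -0.016, -0.8, 0, 0, 0], [0.76, 0, -0.016, -0.8, 0, 0, 0]])

```text
clock: 9.5
tool_pos: [0.6355, -0.0962, 0.1502]
eef_rot: [3.137, 0.0, 1.394]
wrist_force: [0.4, 0.4, -1.0]
opening: 0.76
```

Run:
```python
from go import *; from bay import *
Y=B[2]+np.pi/2
x,y=bw(0,.1-.147-.013)
plan((x,y,.145,Y),(x,y,.078,Y)); x2,y2=bw(0,.1-.187-.013); plan((x,y,.078,Y),(x2,y2,.078,Y))
ims=snap('4')
crop(ims['scene'],130,60,330,260,3,'c6')
```

```text
at [ 0.6355 -0.0962  0.1502] rpy [3.137 0.    1.394] op 0.76 t 9.5
(np.float64(0.6105944333851409), np.float64(-0.23407311630598773), 0.145, 1.3947963267948966) calls 2 rows>= 2.0
   c1 [-0.701 -0.001  0.026] [ 0.0014  0.0001 -0.0003]
   c2.. [-0.701 -0.002  0.026]
(np.float64(0.6105944333851409), np.float64(-0.23407311630598773), 0.078, 1.3947963267948966) calls 1 rows>= 2.0
   c1 [ 0.   -0.    0.67] [0. 0. 0.]
at [ 0.6355 -0.0962  0.1502] rpy [3.137 0.    1.394] op 0.76 t 9.5
(np.float64(0.6105944333851409), np.float64(-0.23407311630598773), 0.078, 1.3947963267948966) calls 2 rows>= 2.0
   c1 [-0.7   -0.003  0.361] [ 0.0014  0.0001 -0.0003]
   c2.. [-0.701 -0.002  0.361]
(np.float64(0.6035907223085681), np.float64(-0.27345519384331296), 0.078, 1.3947963267948966) calls 1 rows>= 1.0
   c1 [-0.4  0.   0. ] [0. 0. 0.]
```

View pics/c6.png

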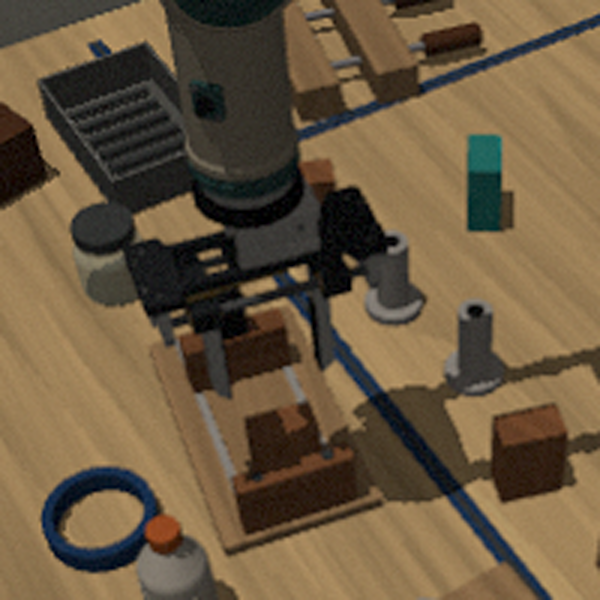

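Call:
arm_command(series=[[0.76, -0.4, 0, 0, 0, 0, 0], [0.76, -0.9, 0, 0, 0, 0, 0]])

```text
clock: 9.85
tool_pos: [0.6175, -0.184, 0.1463]
eef_rot: [-3.139, -0.001, 1.396]
wrist_force: [0.5, -0.7, -0.1]
opening: 0.758
```

Call:
arm_command(series=[[0.76, -0.5, 0, 0, 0, 0, 0], [0.76, -0.5, 0, 0, 0, 0, 0], [0.76, -0.5, 0, 0.3, 0, 0, 0], [0.76, -0.5, 0, 0.6, 0, 0, 0], [0.5, -0.5, 0, 0.72, 0, 0, 0], [0.2, -0.5, 0, 0.72, 0, 0, 0], [0.1, -0.5, 0, 0.72, 0, 0, 0], [0.1, -0.5, 0, 0.72, 0, 0, 0], [0.1, -0.5, 0, 0.72, 0, 0, 0], [0.1, -0.5, 0, 0.72, 0, 0, 0]])

```text
clock: 11.1
tool_pos: [0.612, -0.2343, 0.0774]
eef_rot: [3.136, 0.001, 1.394]
wrist_force: [5.3, -0.6, 0.5]
opening: 0.274
```

Call:
arm_command(series=[[0.1, -0.1, 0, 0, 0, 0, 0], [0.1, -0.2, 0, 0, 0, 0, 0], [0.1, -0.3, 0, 0, 0, 0, 0], [0.1, -0.38, 0, 0, 0, 0, 0], [0.1, -0.38, 0, 0, 0, 0, 0], [0.3, -0.38, 0, 0, 0, 0, 0], [0.5, -0.38, 0, 0, 0, 0, 0], [0.6, -0.38, 0, 0, 0, 0, 0], [0.76, -0.38, 0, -0.3, 0, 0, 0], [0.76, -0.38, 0, -0.7, 0, 0, 0], [0.76, -0.38, 0, -0.7, 0, 0, 0]])

```text
clock: 12.48
tool_pos: [0.6044, -0.272, 0.1495]
eef_rot: [3.136, 0.002, 1.394]
wrist_force: [0.2, 0.3, 0.3]
opening: 0.754
```

Run:
```python
from go import *; from fit import *
ims=snap('5')
for v in (("scene","top"),("scene",),("top",)):
    r=bfit(ims,[.46,-.374,-.41],views=v); print(v,r[0].round(4),r[1])
r=fit(ims,bay_edges,[.6211,-.175,-.176,.185],[.004,.004,.03,.006]);print(r)
plan((.46,-.374,.145,-.413+np.pi/2),(.46,-.374,.036,-.413+np.pi/2))
```

```text
('scene', 'top') [ 0.46   -0.3748 -0.3816] 30.099299481162873
('scene',) [ 0.4598 -0.3729 -0.3753] 21.478119284991582
('top',) [ 0.4609 -0.3766 -0.4115] 9.486435217396261
(array([ 0.62163219, -0.1749172 , -0.17407777,  0.18681045]), np.float64(18.127866210871524))
at [ 0.6022 -0.2708  0.1458] rpy [-3.141 -0.     1.394] op 0.757 t 12.57
(0.46, -0.374, 0.145, 1.1577963267948965) calls 2 rows>= 2.0
   c1 [-0.633 -0.609  0.005] [-0.0003 -0.      0.0752]
   c2.. [-0.758 -0.444  0.004]
(0.46, -0.374, 0.036, 1.1577963267948965) calls 2 rows>= 1.0
   c1 [ 0.    -0.     0.545] [0. 0. 0.]
   c2.. [ 0.    -0.     0.545]
```

View pics/scene_5.png

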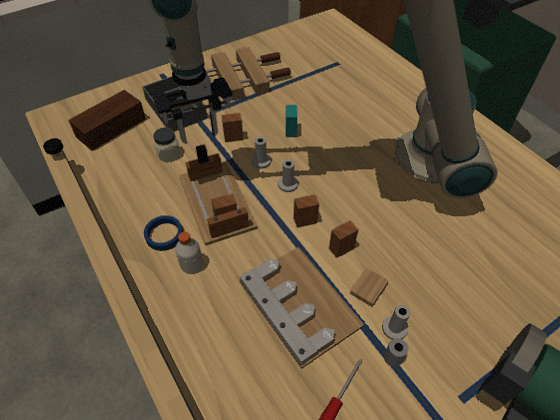

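Call:
arm_command(series=[[0.76, -0.35, -0.34, 0, 0, 0, 0.03], [0.76, -0.633, -0.609, 0, 0, 0, 0.068]])

```text
clock: 12.82
tool_pos: [0.5295, -0.3221, 0.1439]
eef_rot: [-3.137, -0.001, 1.177]
wrist_force: [0.8, -0.8, 0.1]
opening: 0.763
```

Call:
arm_command(series=[[0.76, -0.38, -0.23, 0, 0, 0, 0], [0.76, -0.75, -0.46, 0, 0, 0, 0], [0.76, -0.75, -0.46, 0, 0, 0, 0], [0.76, -0.75, -0.46, 0, 0, 0, 0]])

```text
clock: 13.32
tool_pos: [0.4605, -0.3737, 0.145]
eef_rot: [-3.14, -0.002, 1.18]
wrist_force: [0.5, 0.2, 0.1]
opening: 0.766
```

```bash
python3 go.py "(.46,-.3745,.036,-.39+1.5708)"
```

```text
at [ 0.4605 -0.3737  0.145 ] rpy [-3.14e+00 -2.00e-03  1.18e+00] op 0.766 t 13.32
(0.46, -0.3745, 0.036, 1.1808) calls 2 rows>= 1.0
   c1 [-0.005  0.     0.545] [-0.0006 -0.0005 -0.0004]
   c2.. [-0.004 -0.001  0.545]
```

Call:
arm_command(series=[[0.76, -0.01, 0, 0.3, 0, 0, 0], [0.76, -0.01, 0, 0.6, 0, 0, 0], [0.76, -0.01, 0, 0.9, 0, 0, 0], [0.76, -0.01, 0, 1, 0, 0, 0], [0.76, -0.01, 0, 1, 0, 0, 0]])

```text
clock: 13.95
tool_pos: [0.4608, -0.3747, 0.0457]
eef_rot: [-3.14, -0.001, 1.181]
wrist_force: [0.9, -0.2, -0.1]
opening: 0.758
```

Call:
arm_command(series=[[0.76, 0, 0, 0.09, 0, 0, 0], [0.76, 0, 0, 0.09, 0, 0, 0], [0.5, 0, 0, 0.09, 0, 0, 0], [0.4, 0, 0, 0.09, 0, 0, 0], [0.4, 0, 0, 0.09, 0, 0, 0], [0.4, 0, 0, 0.09, 0, 0, 0], [0.4, 0, 0, -0.2, 0, 0, 0], [0.4, 0, 0, -0.6, 0, 0, 0], [0.4, 0, 0, -1, 0, 0, 0], [0.4, 0, 0, -1, 0, 0, 0]])

```text
clock: 15.2
tool_pos: [0.4619, -0.377, 0.1493]
eef_rot: [3.135, 0.003, 1.18]
wrist_force: [-0.6, -0.6, -1.3]
opening: 0.594
```

Run:
```python
from go import *; from bay import *
Y=B[2]+np.pi/2
s=arm.read_state()['tool_pos']
x,y=bw(0,.043)
plan((s[0],s[1],.17,Y),(x,y,.17,Y),(x,y,.0505,Y))
```

```text
at [ 0.4619 -0.377   0.1493] rpy [3.135e+00 3.000e-03 1.180e+00] op 0.594 t 15.2
(np.float64(0.46194710531627303), np.float64(-0.37704054817957766), 0.17, 1.3947963267948966) calls 1 rows>= 2.0
   c1 [-0.001  0.001 -0.207] [ 0.0019  0.0011 -0.0683]
(np.float64(0.6286289894073157), np.float64(-0.13266426664737543), 0.17, 1.3947963267948966) calls 3 rows>= 2.0
   c1 [0.899 0.404 0.   ] [0. 0. 0.]
   c2.. [0.899 0.404 0.   ]
(np.float64(0.6286289894073157), np.float64(-0.13266426664737543), 0.0505, 1.3947963267948966) calls 2 rows>= 1.0
   c1 [ 0.    -0.     0.598] [0. 0. 0.]
   c2.. [ 0.    -0.     0.598]
```

Call:
arm_command(series=[[0.4, 0, 0, -0.23, 0, 0, -0.03], [0.4, 0, 0, -0.23, 0, 0, -0.068], [0.4, 0, 0, -0.23, 0, 0, -0.068]])

```text
clock: 15.58
tool_pos: [0.4596, -0.3747, 0.1675]
eef_rot: [-3.139, -0.002, 1.392]
wrist_force: [-0.3, -0.4, -2.0]
opening: 0.599
```

Call:
arm_command(series=[[0.4, 0.45, 0.2, 0, 0, 0, 0], [0.4, 0.9, 0.404, 0, 0, 0, 0]])

```text
clock: 15.82
tool_pos: [0.5156, -0.2931, 0.1675]
eef_rot: [-3.139, -0.001, 1.39]
wrist_force: [0.2, 0.4, -0.6]
opening: 0.596
```

Call:
arm_command(series=[[0.4, 0.45, 0.2, 0, 0, 0, 0], [0.4, 0.9, 0.404, 0, 0, 0, 0]])

```text
clock: 16.08
tool_pos: [0.5715, -0.2109, 0.1675]
eef_rot: [-3.139, -0.001, 1.391]
wrist_force: [0.8, -0.6, -1.8]
opening: 0.595
```

Call:
arm_command(series=[[0.4, 0.45, 0.2, 0, 0, 0, 0], [0.4, 0.9, 0.404, 0, 0, 0, 0], [0.4, 0.9, 0.404, 0, 0, 0, 0], [0.4, 0.9, 0.404, 0, 0, 0, 0]])

```text
clock: 16.58
tool_pos: [0.6262, -0.131, 0.1678]
eef_rot: [-3.139, 0.001, 1.394]
wrist_force: [0.3, -0.2, -1.6]
opening: 0.597
```

Run:
```python
from go import *; from bay import *
Y=B[2]+np.pi/2
x,y=bw(0,.043)
plan((x,y,.0505,Y))
ims=snap('6'); crop(ims['top'],280,120,420,260,4,'c7')
```

```text
at [ 0.6262 -0.131   0.1678] rpy [-3.139e+00  1.000e-03  1.394e+00] op 0.597 t 16.57
(np.float64(0.6286289894073157), np.float64(-0.13266426664737543), 0.0505, 1.3947963267948966) calls 2 rows>= 1.0
   c1 [-0.006  0.015  0.586] [-0.0009  0.0002 -0.0004]
   c2.. [-0.006  0.013  0.586]
```

View pics/scene_6.png

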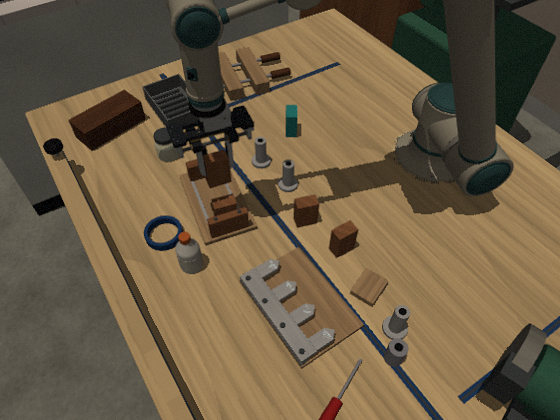

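Call:
arm_command(series=[[0.4, -0.01, 0.025, 0.2, 0, 0, 0], [0.4, -0.01, 0.025, 0.5, 0, 0, 0], [0.4, -0.01, 0.025, 0.8, 0, 0, 0], [0.4, -0.01, 0.025, 0.95, 0, 0, 0], [0.4, -0.01, 0.025, 1, 0, 0, 0], [0.4, -0.01, 0.025, 1, 0, 0, 0]])

```text
clock: 17.42
tool_pos: [0.6298, -0.133, 0.0698]
eef_rot: [3.141, 0.0, 1.393]
wrist_force: [0.2, 0.2, -0.9]
opening: 0.598
```

Run:
```python
from go import *; from bay import *
Y=B[2]+np.pi/2
x,y=bw(0,.043)
plan((x,y,.0500,Y))
```

```text
at [ 0.6298 -0.133   0.0698] rpy [3.141 0.    1.393] op 0.598 t 17.43
(np.float64(0.6286289894073157), np.float64(-0.13266426664737543), 0.05, 1.3947963267948966) calls 1 rows>= 1.0
   c1 [ 0.001 -0.012  0.198] [ 0.0003  0.0001 -0.0005]
```

Call:
arm_command(series=[[0.4, 0, -0.012, 0.12, 0, 0, 0], [0.4, 0, -0.012, 0.2, 0, 0, 0], [0.4, 0, -0.012, 0.2, 0, 0, 0], [0.4, 0, -0.012, 0.2, 0, 0, 0], [0.6, 0, -0.012, 0.2, 0, 0, 0], [0.7, 0, -0.012, 0.2, 0, 0, 0], [0.76, 0, -0.012, 0.2, 0, 0, 0], [0.76, 0, -0.012, -0.2, 0, 0, 0], [0.76, 0, -0.012, -0.6, 0, 0, 0], [0.76, 0, -0.012, -0.8, 0, 0, 0], [0.76, 0, -0.012, -0.8, 0, 0, 0]])

```text
clock: 18.8
tool_pos: [0.6295, -0.1326, 0.1513]
eef_rot: [3.137, 0.001, 1.394]
wrist_force: [0.2, 0.4, -0.9]
opening: 0.76
```

Run:
```python
from go import *; from fit import *
ims=snap('7')
for v in (("scene","top"),("scene",),("top",)):
    r=bfit(ims,[.4564,.0039,-.28],views=v); print(v,r[0].round(4),r[1])
plan((.4564,.0045,.145,-.28+np.pi/2),(.4564,.0045,.036,-.28+np.pi/2))
crop(ims['scene'],160,60,360,260,3,'c8')
```

```text
('scene', 'top') [ 0.4568  0.0056 -0.3083] 24.61766699899143
('scene',) [ 0.4565  0.0058 -0.317 ] 18.023773229885936
('top',) [ 0.4427  0.0074 -0.1637] 7.641467780158709
at [ 0.6278 -0.1321  0.1486] rpy [-3.141 -0.     1.394] op 0.763 t 18.9
(0.4564, 0.0045, 0.145, 1.2907963267948965) calls 2 rows>= 2.0
   c1 [ 0.522 -0.964  0.019] [-0.0003  0.      0.0328]
   c2.. [ 0.42  -1.012  0.018]
(0.4564, 0.0045, 0.036, 1.2907963267948965) calls 2 rows>= 1.0
   c1 [ 0.    -0.     0.545] [0. 0. 0.]
   c2.. [ 0.    -0.     0.545]
```

View pics/c8.png

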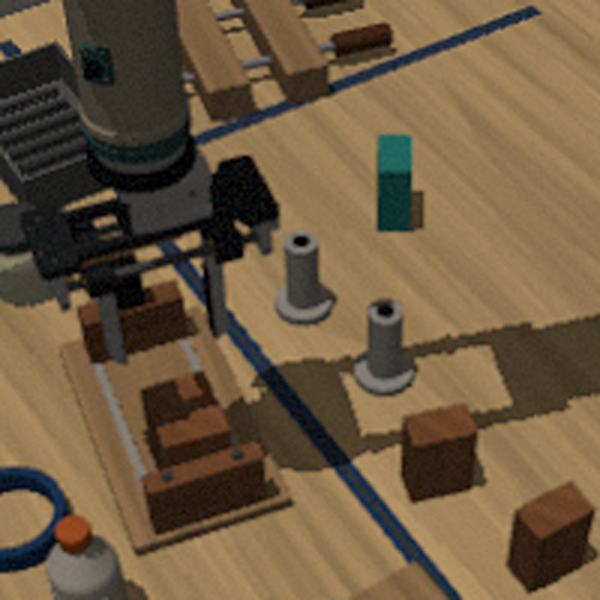

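Call:
arm_command(series=[[0.76, 0.25, -0.48, 0, 0, 0, 0.02], [0.76, 0.522, -0.964, 0, 0, 0, 0.036]])

```text
clock: 19.15
tool_pos: [0.5406, -0.0632, 0.147]
eef_rot: [-3.138, 0.0, 1.278]
wrist_force: [-0.2, 0.5, -0.1]
opening: 0.766
```

Call:
arm_command(series=[[0.76, 0.21, -0.5, 0, 0, 0, 0], [0.76, 0.42, -1, 0, 0, 0, 0], [0.76, 0.42, -1, 0, 0, 0, 0], [0.76, 0.42, -1, 0, 0, 0, 0]])

```text
clock: 19.65
tool_pos: [0.459, 0.0048, 0.1487]
eef_rot: [3.141, 0.0, 1.281]
wrist_force: [0.4, -0.6, 0.5]
opening: 0.759
```

```bash
python3 go.py "(.4566,.005,.036,-.29+1.5708)"
```

```text
at [0.459  0.0048 0.1487] rpy [3.141 0.    1.281] op 0.759 t 19.65
(0.4566, 0.005, 0.036, 1.2808) calls 2 rows>= 1.0
   c1 [-0.002 -0.012  0.564] [0.     0.0001 0.0002]
   c2.. [-0.002 -0.012  0.564]
```

Call:
arm_command(series=[[0.76, 0, -0.025, 0.3, 0, 0, 0], [0.76, 0, -0.025, 0.6, 0, 0, 0], [0.76, 0, -0.025, 0.9, 0, 0, 0], [0.76, 0, -0.025, 1, 0, 0, 0], [0.76, 0, -0.025, 1, 0, 0, 0]])

```text
clock: 20.27
tool_pos: [0.4568, 0.0052, 0.0487]
eef_rot: [-3.14, 0.0, 1.28]
wrist_force: [0.8, 0.3, 0.3]
opening: 0.762
```

Call:
arm_command(series=[[0.76, 0, 0, 0.12, 0, 0, 0], [0.76, 0, 0, 0.12, 0, 0, 0], [0.5, 0, 0, 0.12, 0, 0, 0], [0.4, 0, 0, 0.12, 0, 0, 0], [0.4, 0, 0, 0.12, 0, 0, 0], [0.4, 0, 0, 0.12, 0, 0, 0], [0.4, 0, 0, -0.2, 0, 0, 0], [0.4, 0, 0, -0.6, 0, 0, 0], [0.4, 0, 0, -1, 0, 0, 0], [0.4, 0, 0, -1, 0, 0, 0]])

```text
clock: 21.52
tool_pos: [0.4584, 0.0054, 0.1518]
eef_rot: [3.135, -0.001, 1.281]
wrist_force: [-0.3, -0.5, -2.3]
opening: 0.597
```

Run:
```python
from go import *; from bay import *
Y=B[2]+np.pi/2
s=arm.read_state()['tool_pos']
x,y=bw(0,.006)
plan((s[0],s[1],.17,Y),(x,y,.17,Y),(x,y,.0505,Y))
```

```text
at [0.4584 0.0054 0.1518] rpy [ 3.135e+00 -1.000e-03  1.281e+00] op 0.597 t 21.52
(np.float64(0.4584462318968061), np.float64(0.005398116436240337), 0.17, 1.3947963267948966) calls 1 rows>= 1.0
   c1 [ 0.     0.001 -0.182] [ 0.0021 -0.0002 -0.0363]
(np.float64(0.6221505566614859), np.float64(-0.16909268836940122), 0.17, 1.3947963267948966) calls 2 rows>= 2.0
   c1 [-0.716  0.959  0.   ] [0. 0. 0.]
   c2.. [-0.716  0.959  0.   ]
(np.float64(0.6221505566614859), np.float64(-0.16909268836940122), 0.0505, 1.3947963267948966) calls 2 rows>= 1.0
   c1 [ 0.    -0.     0.598] [0. 0. 0.]
   c2.. [ 0.    -0.     0.598]
```

Call:
arm_command(series=[[0.4, 0, 0, -0.22, 0, 0, -0.036], [0.4, 0, 0, -0.22, 0, 0, -0.036], [0.4, 0, 0, -0.22, 0, 0, -0.036]])

```text
clock: 21.9
tool_pos: [0.4553, 0.0058, 0.1697]
eef_rot: [-3.139, 0.0, 1.392]
wrist_force: [-0.7, -0.6, -0.9]
opening: 0.595
```

Call:
arm_command(series=[[0.4, -0.3, 0.4, 0, 0, 0, 0], [0.4, -0.6, 0.8, 0, 0, 0, 0], [0.4, -0.716, 0.959, 0, 0, 0, 0]])

```text
clock: 22.28
tool_pos: [0.539, -0.0834, 0.1694]
eef_rot: [-3.14, 0.0, 1.391]
wrist_force: [-0.3, -0.4, -1.9]
opening: 0.594
```

Call:
arm_command(series=[[0.4, -0.3, 0.4, 0, 0, 0, 0], [0.4, -0.6, 0.8, 0, 0, 0, 0], [0.4, -0.716, 0.959, 0, 0, 0, 0], [0.4, -0.716, 0.959, 0, 0, 0, 0], [0.4, -0.716, 0.959, 0, 0, 0, 0]])

```text
clock: 22.9
tool_pos: [0.6185, -0.1677, 0.1704]
eef_rot: [-3.139, -0.001, 1.394]
wrist_force: [-0.1, 0.1, -0.3]
opening: 0.597
```

Run:
```python
from go import *; from bay import *
Y=B[2]+np.pi/2
x,y=bw(0,.006)
plan((x,y,.0505,Y))
```

```text
at [ 0.6185 -0.1677  0.1704] rpy [-3.139e+00 -1.000e-03  1.394e+00] op 0.597 t 22.9
(np.float64(0.6221505566614859), np.float64(-0.16909268836940122), 0.0505, 1.3947963267948966) calls 2 rows>= 1.0
   c1 [-0.004  0.021  0.6  ] [-0.0009 -0.0003 -0.0002]
   c2.. [-0.004  0.019  0.6  ]
```

Call:
arm_command(series=[[0.4, -0.01, 0.03, 0.2, 0, 0, 0], [0.4, -0.01, 0.03, 0.5, 0, 0, 0], [0.4, -0.01, 0.03, 0.8, 0, 0, 0], [0.4, -0.01, 0.03, 0.95, 0, 0, 0], [0.4, -0.01, 0.03, 1, 0, 0, 0], [0.4, -0.01, 0.03, 1, 0, 0, 0]])

```text
clock: 23.65
tool_pos: [0.623, -0.1704, 0.0719]
eef_rot: [3.141, 0.0, 1.394]
wrist_force: [0.4, -0.7, -0.2]
opening: 0.6
```

Run:
```python
from go import *; from bay import *
Y=B[2]+np.pi/2
x,y=bw(0,.006)
plan((x,y,.0500,Y))
```

```text
at [ 0.623  -0.1704  0.0719] rpy [3.141 0.    1.394] op 0.6 t 23.65
(np.float64(0.6221505566614859), np.float64(-0.16909268836940122), 0.05, 1.3947963267948966) calls 1 rows>= 1.0
   c1 [ 0.012 -0.011  0.219] [ 0.0003  0.0001 -0.0002]
```

Call:
arm_command(series=[[0.4, 0.01, -0.01, 0.12, 0, 0, 0], [0.4, 0.01, -0.01, 0.22, 0, 0, 0], [0.4, 0.01, -0.01, 0.22, 0, 0, 0], [0.4, 0.01, -0.01, 0.22, 0, 0, 0], [0.6, 0.01, -0.01, 0.22, 0, 0, 0], [0.7, 0.01, -0.01, 0.22, 0, 0, 0], [0.76, 0.01, -0.01, 0.22, 0, 0, 0], [0.76, 0.01, -0.01, -0.2, 0, 0, 0], [0.76, 0.01, -0.01, -0.6, 0, 0, 0], [0.76, 0.01, -0.01, -0.78, 0, 0, 0], [0.76, 0.01, -0.01, -0.78, 0, 0, 0]])

```text
clock: 25.02
tool_pos: [0.623, -0.1698, 0.1512]
eef_rot: [3.137, 0.001, 1.394]
wrist_force: [0.2, -0.8, -0.8]
opening: 0.762
```

Run:
```python
from go import *; from fit import *
ims=snap('8')
for v in (("scene","top"),("scene",),("top",)):
    r=bfit(ims,[.4299,.1257,-.01],views=v); print(v,r[0].round(4),r[1])
plan((.4295,.1257,.145,-.01+np.pi/2),(.4295,.1257,.036,-.01+np.pi/2))
```

```text
('scene', 'top') [ 0.4299  0.1252 -0.0244] 27.25403908155164
('scene',) [0.429  0.1262 0.0084] 18.269049573461658
('top',) [0.4142 0.1208 0.0604] 10.970589052721008
at [ 0.6214 -0.1693  0.1486] rpy [-3.141 -0.     1.394] op 0.759 t 25.12
(0.4295, 0.1257, 0.145, 1.5607963267948965) calls 3 rows>= 2.0
   c1 [ 0.855 -0.803  0.013] [-0.0003 -0.     -0.0531]
   c2.. [ 0.977 -0.65   0.012]
(0.4295, 0.1257, 0.036, 1.5607963267948965) calls 2 rows>= 1.0
   c1 [ 0.    -0.     0.545] [0. 0. 0.]
   c2.. [ 0.    -0.     0.545]
```

View pics/scene_8.png

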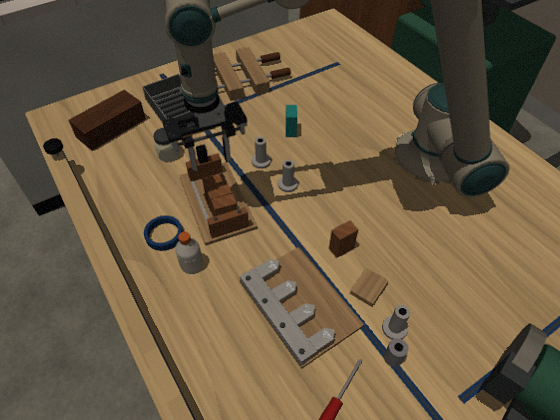

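Call:
arm_command(series=[[0.76, 0.4, -0.4, 0, 0, 0, -0.03], [0.76, 0.855, -0.803, 0, 0, 0, -0.053]])

```text
clock: 25.38
tool_pos: [0.5563, -0.0704, 0.1471]
eef_rot: [-3.138, -0.001, 1.561]
wrist_force: [0.5, 0.1, 0.6]
opening: 0.758
```

Call:
arm_command(series=[[0.76, 0.49, -0.32, 0, 0, 0, 0], [0.76, 0.977, -0.65, 0, 0, 0, 0]])

```text
clock: 25.62
tool_pos: [0.4918, 0.0287, 0.1477]
eef_rot: [-3.139, -0.0, 1.56]
wrist_force: [0.5, 0.4, -0.2]
opening: 0.762
```

Call:
arm_command(series=[[0.76, 0.49, -0.32, 0, 0, 0, 0], [0.76, 0.977, -0.65, 0, 0, 0, 0], [0.76, 0.977, -0.65, 0, 0, 0, 0], [0.76, 0.977, -0.65, 0, 0, 0, 0]])

```text
clock: 26.12
tool_pos: [0.43, 0.1253, 0.1486]
eef_rot: [-3.141, 0.001, 1.561]
wrist_force: [0.5, 0.4, -0.5]
opening: 0.759
```

```bash
python3 go.py "(.4295,.1257,.036,-.01+1.5708)"
```

```text
at [0.43   0.1253 0.1486] rpy [-3.141e+00  1.000e-03  1.561e+00] op 0.759 t 26.12
(0.4295, 0.1257, 0.036, 1.5608) calls 2 rows>= 1.0
   c1 [ 0.002 -0.002  0.563] [-0.0002  0.0003  0.0002]
   c2.. [ 0.002 -0.003  0.563]
```

Call:
arm_command(series=[[0.76, 0, 0, 0.3, 0, 0, 0], [0.76, 0, 0, 0.6, 0, 0, 0], [0.76, 0, 0, 0.9, 0, 0, 0], [0.76, 0, 0, 1, 0, 0, 0], [0.76, 0, 0, 1, 0, 0, 0]])

```text
clock: 26.75
tool_pos: [0.4304, 0.1247, 0.0487]
eef_rot: [-3.14, 0.0, 1.559]
wrist_force: [0.1, -0.7, 0.3]
opening: 0.757
```

Call:
arm_command(series=[[0.76, 0, 0, 0.12, 0, 0, 0], [0.76, 0, 0, 0.12, 0, 0, 0], [0.5, 0, 0, 0.12, 0, 0, 0], [0.4, 0, 0, 0.12, 0, 0, 0], [0.4, 0, 0, 0.12, 0, 0, 0], [0.4, 0, 0, 0.12, 0, 0, 0], [0.4, 0, 0, -0.2, 0, 0, 0], [0.4, 0, 0, -0.6, 0, 0, 0], [0.4, 0, 0, -1, 0, 0, 0], [0.4, 0, 0, -1, 0, 0, 0]])

```text
clock: 28.0
tool_pos: [0.4322, 0.1259, 0.1517]
eef_rot: [3.135, -0.001, 1.561]
wrist_force: [0.2, -0.0, -1.9]
opening: 0.595
```

Run:
```python
from go import *; from bay import *
Y=B[2]+np.pi/2
s=arm.read_state()['tool_pos']
x,y=bw(0,-.032)
plan((s[0],s[1],.172,Y),(x,y,.172,Y),(x,y,.0505,Y))
```

```text
at [0.4322 0.1259 0.1517] rpy [ 3.135e+00 -1.000e-03  1.561e+00] op 0.595 t 28.0
(np.float64(0.43215994897086285), np.float64(0.1259489039099834), 0.172, 1.3947963267948966) calls 1 rows>= 1.0
   c1 [ 0.     0.001 -0.203] [ 0.0021 -0.0004  0.0528]
(np.float64(0.6154970311387418), np.float64(-0.20650566202986015), 0.172, 1.3947963267948966) calls 3 rows>= 3.0
   c1 [-0.984  0.796  0.   ] [0. 0. 0.]
   c2.. [-0.984  0.796  0.   ]
(np.float64(0.6154970311387418), np.float64(-0.20650566202986015), 0.0505, 1.3947963267948966) calls 2 rows>= 1.0
   c1 [ 0.    -0.     0.607] [0. 0. 0.]
   c2.. [ 0.    -0.     0.607]
```

Call:
arm_command(series=[[0.4, 0, 0, -0.23, 0, 0, 0.03], [0.4, 0, 0, -0.23, 0, 0, 0.053], [0.4, 0, 0, -0.23, 0, 0, 0.053]])

```text
clock: 28.38
tool_pos: [0.4288, 0.1254, 0.1707]
eef_rot: [-3.139, 0.001, 1.395]
wrist_force: [0.7, -0.6, -2.1]
opening: 0.6
```

Call:
arm_command(series=[[0.4, -0.4, 0.33, 0, 0, 0, 0], [0.4, -0.75, 0.6, 0, 0, 0, 0], [0.4, -0.984, 0.796, 0, 0, 0, 0]])

```text
clock: 28.75
tool_pos: [0.4908, 0.0132, 0.1706]
eef_rot: [-3.139, 0.001, 1.394]
wrist_force: [1.2, 1.3, -1.9]
opening: 0.596
```

Call:
arm_command(series=[[0.4, -0.4, 0.33, 0, 0, 0, 0], [0.4, -0.75, 0.6, 0, 0, 0, 0], [0.4, -0.984, 0.796, 0, 0, 0, 0]])

```text
clock: 29.12
tool_pos: [0.552, -0.0978, 0.1703]
eef_rot: [-3.139, -0.0, 1.394]
wrist_force: [-0.6, -0.2, -0.8]
opening: 0.596
```

Call:
arm_command(series=[[0.4, -0.4, 0.33, 0, 0, 0, 0], [0.4, -0.75, 0.6, 0, 0, 0, 0], [0.4, -0.984, 0.796, 0, 0, 0, 0], [0.4, -0.984, 0.796, 0, 0, 0, 0], [0.4, -0.984, 0.796, 0, 0, 0, 0]])

```text
clock: 29.75
tool_pos: [0.6119, -0.2059, 0.1707]
eef_rot: [-3.138, -0.001, 1.395]
wrist_force: [0.8, -0.8, -1.5]
opening: 0.596
```

Run:
```python
from go import *; from bay import *
Y=B[2]+np.pi/2
x,y=bw(0,-.032)
plan((x,y,.0505,Y))
ims=snap('9'); crop(ims['scene'],130,60,330,260,3,'c9')
```

```text
at [ 0.6119 -0.2059  0.1707] rpy [-3.138e+00 -1.000e-03  1.395e+00] op 0.596 t 29.75
(np.float64(0.6154970311387418), np.float64(-0.20650566202986015), 0.0505, 1.3947963267948966) calls 2 rows>= 1.0
   c1 [-0.001  0.02   0.601] [-0.0011 -0.0005 -0.0001]
   c2.. [0.    0.018 0.601]
```

View pics/c9.png

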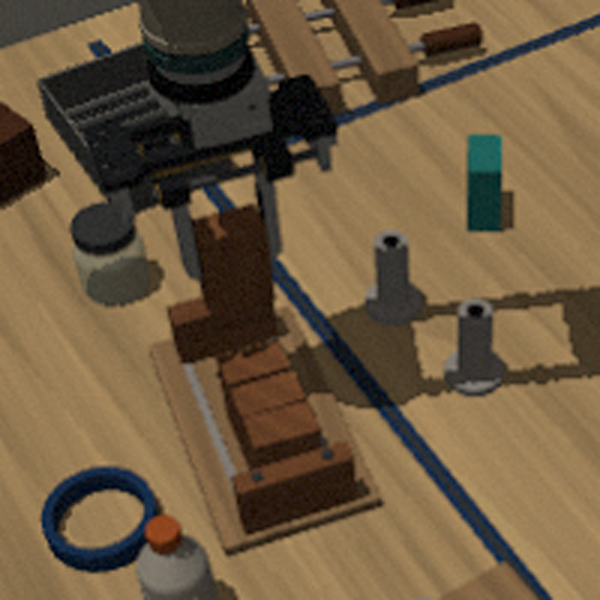

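Call:
arm_command(series=[[0.4, 0, 0.03, 0.2, 0, 0, 0], [0.4, 0, 0.03, 0.5, 0, 0, 0], [0.4, 0, 0.03, 0.8, 0, 0, 0], [0.4, 0, 0.03, 0.95, 0, 0, 0], [0.4, 0, 0.03, 1, 0, 0, 0], [0.4, 0, 0.03, 1, 0, 0, 0]])

```text
clock: 30.6
tool_pos: [0.6165, -0.2075, 0.0729]
eef_rot: [3.141, 0.0, 1.394]
wrist_force: [0.1, -0.5, -1.1]
opening: 0.593
```

Run:
```python
from go import *; from bay import *
Y=B[2]+np.pi/2
x,y=bw(0,-.032)
plan((x,y,.0500,Y))
```

```text
at [ 0.6165 -0.2075  0.0729] rpy [3.141 0.    1.394] op 0.593 t 30.6
(np.float64(0.6154970311387418), np.float64(-0.20650566202986015), 0.05, 1.3947963267948966) calls 1 rows>= 1.0
   c1 [ 0.008 -0.012  0.229] [ 0.0003  0.0001 -0.0002]
```

Call:
arm_command(series=[[0.4, 0.01, -0.01, 0.12, 0, 0, 0], [0.4, 0.01, -0.01, 0.23, 0, 0, 0], [0.4, 0.01, -0.01, 0.23, 0, 0, 0], [0.4, 0.01, -0.01, 0.23, 0, 0, 0], [0.6, 0.01, -0.01, 0.23, 0, 0, 0], [0.7, 0.01, -0.01, 0.23, 0, 0, 0], [0.76, 0.01, -0.01, 0.23, 0, 0, 0], [0.76, 0.01, -0.01, -0.2, 0, 0, 0], [0.76, 0.01, -0.01, -0.6, 0, 0, 0], [0.76, 0.01, -0.01, -0.77, 0, 0, 0], [0.76, 0.01, -0.01, -0.77, 0, 0, 0]])

```text
clock: 31.98
tool_pos: [0.6158, -0.2066, 0.1502]
eef_rot: [3.139, 0.001, 1.394]
wrist_force: [-0.1, -0.0, -0.5]
opening: 0.76
```

Run:
```python
from go import *; from bay import *
Y=B[2]+np.pi/2
x,y=bw(0,.1-.1865-.013)
plan((x,y,.145,Y),(x,y,.078,Y))
```

```text
at [ 0.6158 -0.2066  0.1502] rpy [3.139e+00 1.000e-03 1.394e+00] op 0.76 t 31.98
(np.float64(0.6036782686970253), np.float64(-0.2729629178740964), 0.145, 1.3947963267948966) calls 1 rows>= 2.0
   c1 [-0.675 -0.002  0.053] [ 0.0007  0.0002 -0.0003]
(np.float64(0.6036782686970253), np.float64(-0.2729629178740964), 0.078, 1.3947963267948966) calls 1 rows>= 2.0
   c1 [ 0.   -0.    0.67] [0. 0. 0.]
```

Call:
arm_command(series=[[0.76, -0.4, 0, 0, 0, 0, 0], [0.76, -0.705, 0, 0, 0, 0, 0], [0.76, -0.705, 0, 0.3, 0, 0, 0], [0.76, -0.705, 0, 0.6, 0, 0, 0], [0.5, -0.705, 0, 0.72, 0, 0, 0], [0.2, -0.705, 0, 0.72, 0, 0, 0], [0.1, -0.705, 0, 0.72, 0, 0, 0], [0.1, -0.705, 0, 0.72, 0, 0, 0], [0.1, -0.705, 0, 0.72, 0, 0, 0], [0.1, -0.705, 0, 0.72, 0, 0, 0]])

```text
clock: 33.22
tool_pos: [0.6045, -0.2762, 0.0784]
eef_rot: [3.138, 0.001, 1.394]
wrist_force: [3.5, 0.3, 1.1]
opening: 0.277
```

Call:
arm_command(series=[[0.1, 0.05, 0, 0, 0, 0, 0], [0.1, 0.1, 0, 0, 0, 0, 0], [0.1, 0.15, 0, 0, 0, 0, 0], [0.1, 0.2, 0, 0, 0, 0, 0], [0.1, 0.25, 0, 0, 0, 0, 0], [0.1, 0.3, 0, 0, 0, 0, 0], [0.1, 0.35, 0, 0, 0, 0, 0], [0.1, 0.39, 0, 0, 0, 0, 0], [0.1, 0.43, 0, 0, 0, 0, 0], [0.1, 0.46, 0, 0, 0, 0, 0], [0.1, 0.48, 0, 0, 0, 0, 0], [0.1, 0.48, 0, 0, 0, 0, 0]])

```text
clock: 34.72
tool_pos: [0.6126, -0.2304, 0.0784]
eef_rot: [3.138, 0.004, 1.394]
wrist_force: [3.4, -4.0, 3.0]
opening: 0.278
```

Run:
```python
from go import *; from fit import *; from bay import *
s=arm.read_state(); print(s['tool_pos'],s['wrist_force'])
d=np.array(s['tool_pos'][:2])-B[:2]; c,sn=np.cos(B[2]),np.sin(B[2]); print('bay y of tcp',-sn*d[0]+c*d[1])
ims=snap('10'); crop(ims['scene'],130,90,330,260,4,'c10')
crop(ims['top'],280,130,420,240,5,'c11')
```

```text
[ 0.61264338 -0.23040904  0.07835319] [ 3.42343566 -4.02398973  3.0264414 ]
bay y of tcp -0.05603377412913259
```

View pics/c10.png

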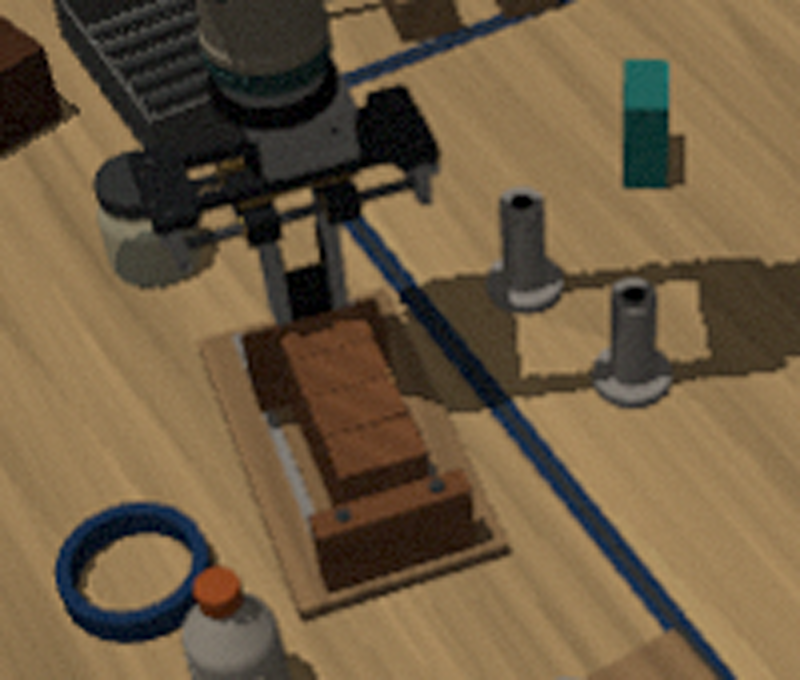

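View pics/c11.png

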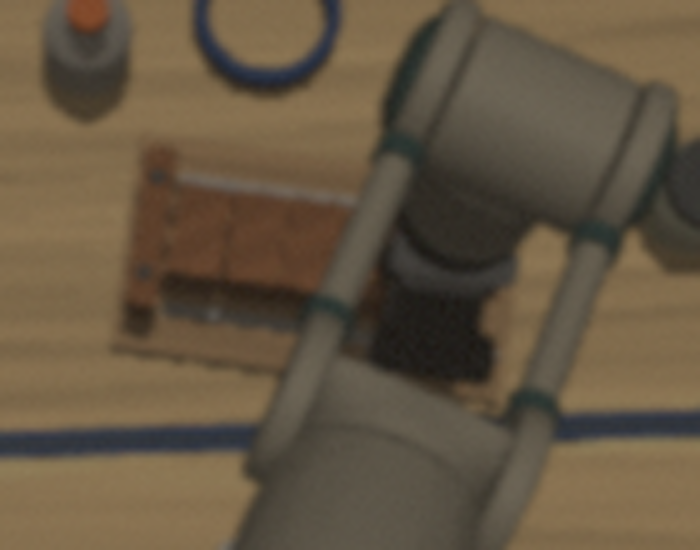

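Call:
arm_command(series=[[0.1, 0.02, 0, 0, 0, 0, 0], [0.1, 0.03, 0, 0, 0, 0, 0], [0.1, 0.04, 0, 0, 0, 0, 0], [0.1, 0.04, 0, 0, 0, 0, 0]], force=30)

```text
clock: 35.33
tool_pos: [0.6133, -0.227, 0.0784]
eef_rot: [3.138, 0.004, 1.394]
wrist_force: [3.4, -5.2, 1.4]
opening: 0.276
```

Call:
arm_command(series=[[0.1, 0.01, 0, 0, 0, 0, 0], [0.1, 0.02, 0, 0, 0, 0, 0], [0.1, 0.02, 0, 0, 0, 0, 0]])

```text
clock: 35.7
tool_pos: [0.6133, -0.2265, 0.0783]
eef_rot: [3.138, 0.007, 1.394]
wrist_force: [2.2, -9.3, 1.2]
opening: 0.275
```

Call:
arm_command(series=[[0.1, 0.02, 0, 0, 0, 0, 0], [0.1, 0.03, 0, 0, 0, 0, 0], [0.1, 0.03, 0, 0, 0, 0, 0], [0.1, 0.03, 0, 0, 0, 0, 0]])

```text
clock: 36.2
tool_pos: [0.6134, -0.2263, 0.0784]
eef_rot: [3.138, 0.011, 1.395]
wrist_force: [1.3, -13.7, 1.1]
opening: 0.273
```

Call:
arm_command(series=[[0.1, -0.03, 0, 0, 0, 0, 0], [0.2, -0.04, 0, 0, 0, 0, 0], [0.4, -0.04, 0, 0, 0, 0, 0], [0.6, -0.04, 0, 0, 0, 0, 0], [0.6, -0.04, 0, 0, 0, 0, 0], [0.6, -0.04, 0, -0.3, 0, 0, 0], [0.6, -0.04, 0, -0.8, 0, 0, 0], [0.6, -0.04, 0, -0.8, 0, 0, 0]])

```text
clock: 37.2
tool_pos: [0.6145, -0.2244, 0.1617]
eef_rot: [3.134, 0.002, 1.394]
wrist_force: [0.1, -1.0, -0.6]
opening: 0.598
```

```bash
cat >> fit.py <<'E'
def circ(x,y,z,r,n=24):
    t=np.linspace(0,2*np.pi,n+1); P=np.c_[x+r*np.cos(t),y+r*np.sin(t),0*t+z]
    return list(zip(P[:-1],P[1:]))
def bush_edges(q,n,z0=0,fl=True):
    e=circ(q[0],q[1],z0+.084,.016)
    if fl:
        o=-np.array(CAL[n]['R']).T@CAL[n]['t']; v=o[:2]-q[:2]; v/=np.linalg.norm(v)
        c=circ(q[0],q[1],z0+.010,.028)
        e+=[s for s in c if ((s[0][:2]-q[:2])@v)>-.005]
    return e
def bush_fit(ims,p0,views=("scene","top"),z0=0,fl=True,sigs=(1.5,1,.8)):
    f=lambda q,n:bush_edges(q,n,z0,fl)
    return fit(ims,f,p0,[.006,.006],views=views,sigs=sigs)
E
sed -i 's/if l<2: continue/if l<.5: continue/; s/m=12; t=/m=12 if np.hypot(*(b-a)[:2])>.012 else 3; t=/' fit.py
python3 - <<'E'
from fit import *; from go import plan
ims=snap('11')
for p in ((.4615,.3597),(.4245,-.125),(.440,-.240)):
    for v in (("scene","top"),("scene",),("top",)):
        r=bush_fit(ims,p,v); print(v,r[0].round(4),round(r[1],2))
r=fit(ims,bay_edges,[.6211,-.175,-.176,.137],[.004,.004,.03,.006]);print(r)
E
```

```text
('scene', 'top') [0.4588 0.3592] 18.7
('scene',) [0.4645 0.3637] 11.65
('top',) [0.4582 0.3565] 7.71
('scene', 'top') [ 0.4295 -0.1162] 21.13
('scene',) [ 0.4294 -0.1164] 18.4
('top',) [ 0.4168 -0.1208] 3.42
('scene', 'top') [ 0.4455 -0.2314] 15.24
('scene',) [ 0.4459 -0.2315] 14.09
('top',) [ 0.4623 -0.2532] 2.59
(array([ 0.62158937, -0.17481375, -0.17489525,  0.13552037]), np.float64(18.7671949820213))
```

View pics/scene_11.png

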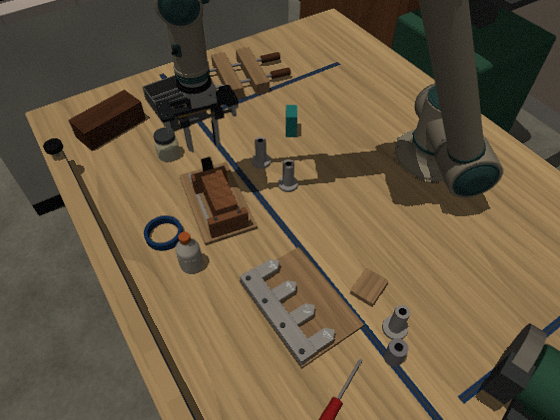

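Run:
```python
from fit import *
ims={n:cv2.cvtColor(cv2.imread(f'pics/{n}_1.png'),cv2.COLOR_BGR2RGB) for n in('scene','top')}
E={n:[] for n in ims}
for p in ((.4615,.3597),(.4245,-.125),(.440,-.240)):
    for v in (("scene","top"),("scene",),("top",)):
        print(v,[(r[0].round(4),round(r[1],2)) for r in (bush_fit(ims,p,v),bush_fit(ims,p,v,fl=False,sigs=(.8,)))])
    for n in E: E[n]+=bush_edges(bush_fit(ims,p)[0],n)
A=draw(ims['scene'],'scene',E['scene'],5); T=draw(ims['top'],'top',E['top'],5)
o=np.zeros((600,800,3),np.uint8)
o[:300,:400]=A[650:950,1200:1600]; o[300:,:200]=A[1500:1800,1900:2100]
o[:250,400:]=T[1100:1350,1570:1970]; o[300:550,400:700]=T[1050:1300,750:1050]
cv2.imwrite('pics/bu.png',cv2.cvtColor(o,cv2.COLOR_RGB2BGR))
```

```text
('scene', 'top') [(array([0.4635, 0.3594]), np.float64(17.48)), (array([0.4639, 0.3587]), np.float64(18.24))]
('scene',) [(array([0.4644, 0.3633]), np.float64(11.69)), (array([0.4643, 0.3593]), np.float64(11.82))]
('top',) [(array([0.4584, 0.3565]), np.float64(7.46)), (array([0.4598, 0.3468]), np.float64(8.92))]
('scene', 'top') [(array([ 0.4284, -0.1176]), np.float64(21.32)), (array([ 0.4245, -0.1188]), np.float64(20.89))]
('scene',) [(array([ 0.4299, -0.1163]), np.float64(16.06)), (array([ 0.425 , -0.1197]), np.float64(13.28))]
('top',) [(array([ 0.4236, -0.1204]), np.float64(7.32)), (array([ 0.4233, -0.1182]), np.float64(7.8))]
('scene', 'top') [(array([ 0.4447, -0.2326]), np.float64(22.21)), (array([ 0.4409, -0.2339]), np.float64(21.91))]
('scene',) [(array([ 0.446 , -0.2314]), np.float64(16.1)), (array([ 0.4454, -0.2387]), np.float64(13.86))]
('top',) [(array([ 0.4415, -0.2343]), np.float64(7.68)), (array([ 0.4366, -0.2439]), np.float64(7.12))]
```

View pics/bu.png

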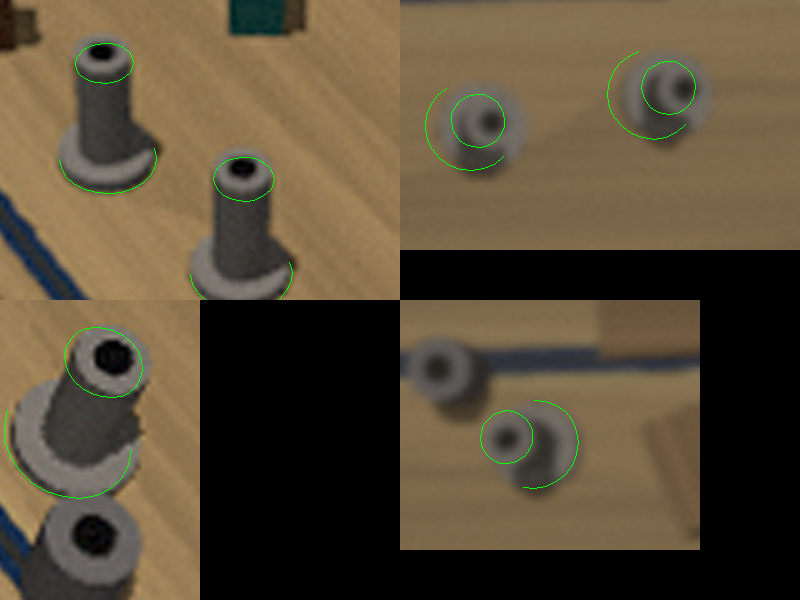

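```bash
cat >> fit.py <<'E'
def hole(im,uv,r=5):
    g=cv2.cvtColor(im,cv2.COLOR_RGB2GRAY).astype(float); u,v=map(int,map(round,uv))
    for _ in range(3):
        P=g[v-r:v+r+1,u-r:u+r+1]; lo=P.min(); hi=np.median(P)
        w=np.clip((lo+(hi-lo)*.55)-P,0,None)
        nb,lab=cv2.connectedComponents((w>0).astype(np.uint8)); k=lab[np.unravel_index(np.argmin(P+0*P),P.shape)]
        w=w*(lab==k); yy,xx=np.mgrid[v-r:v+r+1,u-r:u+r+1]
        c=((w*xx).sum()/w.sum(),(w*yy).sum()/w.sum()); u,v=map(int,map(round,c))
    return c
def bushxy(ims,p,z=.084):
    out=[]
    for n in ims:
        c=hole(ims[n],proj(n,[p[0],p[1],z])[0],4); out.append((n,np.round(c,1),at_z(n,c,z)[:2].round(4)))
    return out
E
python3 - <<'E'
from fit import *
ims={n:cv2.cvtColor(cv2.imread(f'pics/{n}_1.png'),cv2.COLOR_BGR2RGB) for n in('scene','top')}
for p in ((.4615,.3597),(.4245,-.125),(.440,-.240)):
    print(bushxy(ims,p))
im={'scene':cv2.cvtColor(cv2.imread(f'pics/scene_11.png'),cv2.COLOR_BGR2RGB)}
for p in ((.4615,.3597),(.4245,-.125),(.440,-.240)):
    print(bushxy(im,p))
E
```

```text
[('scene', array([402., 311.]), array([0.4589, 0.3597])), ('top', array([170.9, 237.4]), array([0.4623, 0.3592]))]
[('scene', array([288. , 163.1]), array([ 0.4246, -0.1248])), ('top', array([331.9, 244. ]), array([ 0.4272, -0.126 ]))]
[('scene', array([259.8, 140. ]), array([ 0.4416, -0.241 ])), ('top', array([370.5, 237.4]), array([ 0.4434, -0.2424]))]
[('scene', array([401.9, 311. ]), array([0.4591, 0.3596]))]
[('scene', array([288.1, 163.2]), array([ 0.4248, -0.1244]))]
[('scene', array([259.8, 139.9]), array([ 0.4414, -0.2412]))]
```

```bash
python3 go.py "(.4425,-.2417,.14,1.595),(.4425,-.2417,.043,1.595)"
```

```text
at [ 0.6119 -0.2232  0.1574] rpy [3.142 0.    1.394] op 0.601 t 37.3
(0.4425, -0.2417, 0.14, 1.595) calls 2 rows>= 2.0
   c1 [-0.24  -0.818  0.087] [ 0.      0.     -0.0639]
   c2.. [-0.072 -0.849  0.087]
(0.4425, -0.2417, 0.043, 1.595) calls 1 rows>= 2.0
   c1 [ 0.   -0.    0.97] [0. 0. 0.]
```

Call:
arm_command(series=[[0.6, -0.12, -0.4, 0, 0, 0, -0.03], [0.6, -0.24, -0.818, 0.0, 0, 0, -0.064]])

```text
clock: 37.55
tool_pos: [0.5253, -0.232, 0.1549]
eef_rot: [-3.138, -0.002, 1.599]
wrist_force: [-1.0, -0.7, 0.1]
opening: 0.599
```

Call:
arm_command(series=[[0.6, -0.04, -0.4, 0.08, 0, 0, 0], [0.6, -0.072, -0.849, 0.16, 0, 0, 0], [0.6, -0.072, -0.849, 0.16, 0, 0, 0], [0.6, -0.072, -0.849, 0.16, 0, 0, 0]])

```text
clock: 38.05
tool_pos: [0.4428, -0.2419, 0.1406]
eef_rot: [-3.141, -0.001, 1.594]
wrist_force: [0.0, -0.8, 0.6]
opening: 0.602
```

Run:
```python
from go import *; from fit import *
plan((.4425,-.2417,.043,1.595))
ims=snap('12'); crop(ims['scene'],200,80,340,220,4,'c12'); 
for p in ((.4615,.3597),(.4245,-.125)): print(bushxy({'scene':ims['scene']},p))
```

```text
at [ 0.4428 -0.2419  0.1406] rpy [-3.141e+00 -1.000e-03  1.594e+00] op 0.602 t 38.05
(0.4425, -0.2417, 0.043, 1.595) calls 1 rows>= 2.0
   c1 [ 0.001 -0.003  0.976] [-0.0001 -0.0002 -0.0002]
[('scene', array([401.9, 311. ]), array([0.4591, 0.3597]))]
[('scene', array([288. , 163.1]), array([ 0.4246, -0.1248]))]
```

View pics/c12.png

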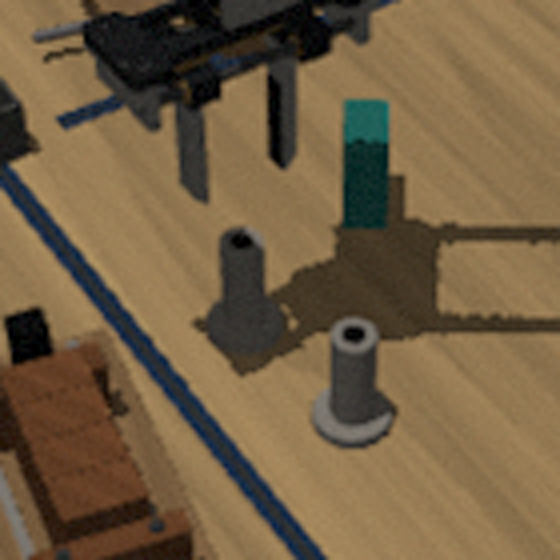

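Call:
arm_command(series=[[0.6, 0, 0, 0.3, 0, 0, 0], [0.6, 0, 0, 0.6, 0, 0, 0], [0.6, 0, 0, 0.9, 0, 0, 0], [0.6, 0, 0, 0.976, 0, 0, 0], [0.6, 0, 0, 0.976, 0, 0, 0], [0.3, 0, 0, 0.976, 0, 0, 0], [0.2, 0, 0, 0.976, 0, 0, 0], [0.2, 0, 0, 0.976, 0, 0, 0], [0.2, 0, 0, 0.976, 0, 0, 0], [0.2, 0, 0, 0.976, 0, 0, 0]], force=30)

```text
clock: 39.4
tool_pos: [0.443, -0.2424, 0.0444]
eef_rot: [3.141, 0.001, 1.595]
wrist_force: [-0.8, 0.1, 5.9]
opening: 0.336
```

Call:
arm_command(series=[[0.2, 0, 0, -0.2, 0, 0, 0], [0.2, 0, 0, -0.6, 0, 0, 0], [0.2, 0, 0, -1, 0, 0, 0], [0.2, 0, 0, -1, 0, 0, 0]])

```text
clock: 39.9
tool_pos: [0.4445, -0.2433, 0.1461]
eef_rot: [3.137, 0.004, 1.595]
wrist_force: [0.6, -0.7, -1.7]
opening: 0.336
```

```bash
cat > plate.py <<'E'
import numpy as np
P=(.604,.1965,.025)
def pw(x,y):
    c,s=np.cos(P[2]),np.sin(P[2]); return P[0]+c*x-s*y, P[1]+s*x+c*y
E
python3 - <<'E'
from go import *; from plate import *
Y=P[2]+np.pi/2
a=pw(-.055,-.07); b=pw(.029,-.07)
plan((*a,.15,Y),(*a,.056,Y),(*b,.056,Y))
E
```

```text
at [ 0.4445 -0.2433  0.1461] rpy [3.137 0.004 1.595] op 0.336 t 39.9
(np.float64(0.5507670043188662), np.float64(0.12514701708539164), 0.15, 1.5957963267948965) calls 4 rows>= 2.0
   c1 [ 0.914  0.288 -0.012] [ 0.0016  0.0012 -0.0003]
   c2.. [ 0.914  0.289 -0.01 ]
(np.float64(0.5507670043188662), np.float64(0.12514701708539164), 0.056, 1.5957963267948965) calls 1 rows>= 2.0
   c1 [ 0.   -0.    0.94] [0. 0. 0.]
(np.float64(0.6347407556860252), np.float64(0.1272467983422275), 0.056, 1.5957963267948965) calls 1 rows>= 2.0
   c1 [0.   0.84 0.  ] [0. 0. 0.]
```

Call:
arm_command(series=[[0.2, 0.3, 0.1, 0, 0, 0, 0], [0.2, 0.65, 0.2, 0, 0, 0, 0], [0.2, 0.914, 0.288, 0, 0, 0, 0]])

```text
clock: 40.28
tool_pos: [0.468, -0.1481, 0.1415]
eef_rot: [-3.138, -0.002, 1.595]
wrist_force: [-0.7, 0.3, -1.5]
opening: 0.336
```

Call:
arm_command(series=[[0.2, 0.48, 0.15, 0, 0, 0, 0], [0.2, 0.914, 0.288, 0, 0, 0, 0]])

```text
clock: 40.52
tool_pos: [0.4948, -0.0562, 0.1415]
eef_rot: [-3.138, -0.001, 1.594]
wrist_force: [-0.2, -0.6, -1.6]
opening: 0.334
```

Call:
arm_command(series=[[0.2, 0.48, 0.15, 0, 0, 0, 0], [0.2, 0.914, 0.288, 0, 0, 0, 0]])

```text
clock: 40.78
tool_pos: [0.5213, 0.0359, 0.1414]
eef_rot: [-3.138, -0.0, 1.595]
wrist_force: [0.8, -0.4, -1.8]
opening: 0.337
```

Call:
arm_command(series=[[0.2, 0.45, 0.14, 0, 0, 0, 0], [0.2, 0.8, 0.25, 0, 0, 0, 0], [0.2, 0.914, 0.288, 0, 0, 0, 0], [0.2, 0.914, 0.288, 0, 0, 0, 0], [0.2, 0.914, 0.288, 0, 0, 0, 0]])

```text
clock: 41.4
tool_pos: [0.5483, 0.1249, 0.143]
eef_rot: [-3.14, 0.001, 1.594]
wrist_force: [0.6, -0.8, -1.5]
opening: 0.335
```

Run:
```python
from go import *; from plate import *
Y=P[2]+np.pi/2
a=pw(-.055,-.07); b=pw(.029,-.07)
plan((*a,.056,Y),(*b,.056,Y))
ims=snap('13'); crop(ims['scene'],180,170,380,370,3,'c13')
```

```text
at [0.5483 0.1249 0.143 ] rpy [-3.140e+00  1.000e-03  1.594e+00] op 0.335 t 41.4
(np.float64(0.5507670043188662), np.float64(0.12514701708539164), 0.056, 1.5957963267948965) calls 1 rows>= 2.0
   c1 [0.002 0.026 0.87 ] [-0.0005  0.0003 -0.0005]
(np.float64(0.6347407556860252), np.float64(0.1272467983422275), 0.056, 1.5957963267948965) calls 1 rows>= 2.0
   c1 [0.   0.84 0.  ] [0. 0. 0.]
```

View pics/c13.png

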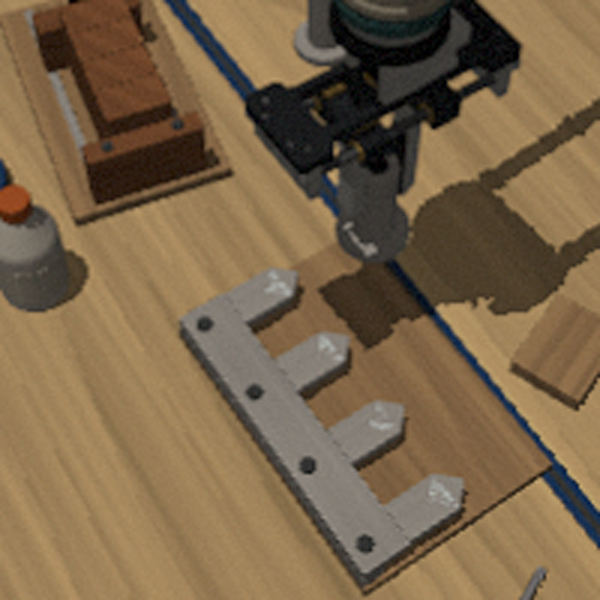

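Call:
arm_command(series=[[0.2, 0, 0, 0.3, 0, 0, 0], [0.2, 0, 0, 0.6, 0, 0, 0], [0.2, 0, 0, 0.8, 0, 0, 0], [0.2, 0, 0, 0.86, 0, 0, 0], [0.2, 0, 0, 0.86, 0, 0, 0], [0.2, 0, 0, 0.86, 0, 0, 0]])

```text
clock: 42.25
tool_pos: [0.5499, 0.1261, 0.0587]
eef_rot: [3.139, -0.0, 1.595]
wrist_force: [-0.2, -0.6, -0.9]
opening: 0.337
```

Run:
```python
from go import *; from plate import *
Y=P[2]+np.pi/2
b=pw(.029,-.07)
plan((*b,.056,Y))
ims=snap('14'); crop(ims['scene'],200,220,340,360,4,'c14'); crop(ims['top'],180,140,300,240,5,'c15')
```

```text
at [0.5499 0.1261 0.0587] rpy [ 3.139 -0.     1.595] op 0.337 t 42.25
(np.float64(0.6347407556860252), np.float64(0.1272467983422275), 0.056, 1.5957963267948965) calls 1 rows>= 2.0
   c1 [-0.008  0.848  0.029] [ 0.0007 -0.     -0.0004]
```

View pics/c14.png

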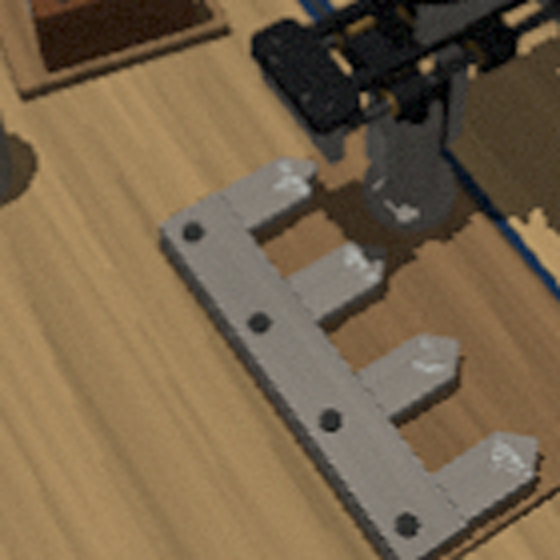

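View pics/c15.png

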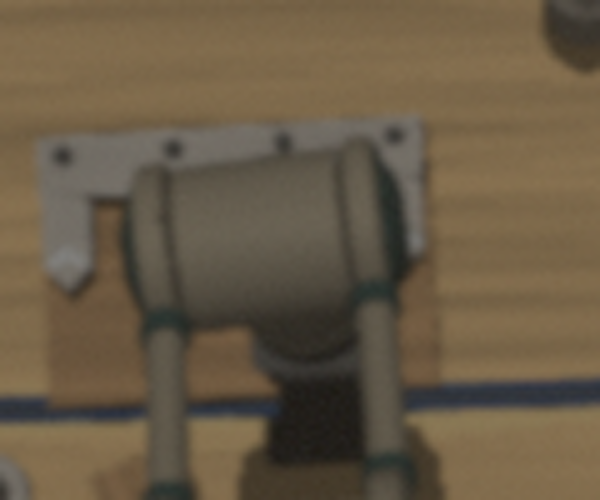

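Call:
arm_command(series=[[0.2, 0, 0, 0.025, 0, 0, 0], [0.2, 0, 0.1, 0.025, 0, 0, 0], [0.2, 0, 0.2, 0.025, 0, 0, 0], [0.2, 0, 0.3, 0.025, 0, 0, 0], [0.2, 0, 0.4, 0.025, 0, 0, 0], [0.2, 0, 0.45, 0.025, 0, 0, 0], [0.2, 0, 0.5, 0.025, 0, 0, 0], [0.2, 0, 0.5, 0.025, 0, 0, 0]])

```text
clock: 43.35
tool_pos: [0.5993, 0.1274, 0.0551]
eef_rot: [3.142, 0.0, 1.595]
wrist_force: [0.6, 0.4, -0.5]
opening: 0.334
```

Run:
```python
from go import *; from plate import *
Y=P[2]+np.pi/2
b=pw(.029,-.07)
plan((*b,.056,Y))
print(arm.read_state()['wrist_force'])
ims=snap('15'); crop(ims['scene'],200,220,340,360,4,'c16')
```

```text
at [0.5993 0.1274 0.0551] rpy [3.142 0.    1.595] op 0.334 t 43.35
(np.float64(0.6347407556860252), np.float64(0.1272467983422275), 0.056, 1.5957963267948965) calls 1 rows>= 1.0
   c1 [-0.01   0.355 -0.009] [ 0.      0.     -0.0003]
[ 0.59310799  0.37172549 -0.51882097]
```

View pics/c16.png

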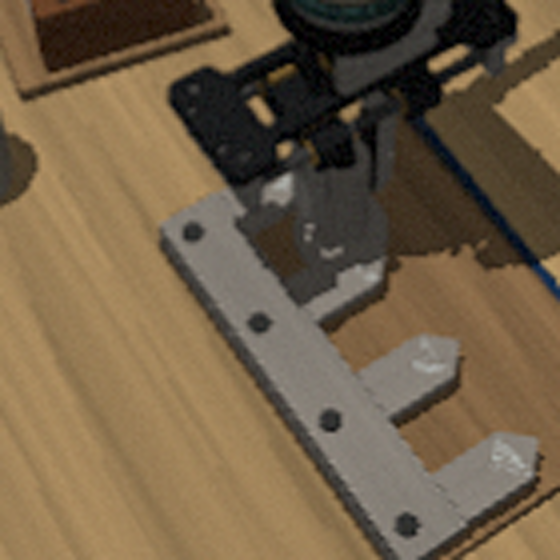

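Going in without contact. On to home, a little past nominal, watching force.

Call:
arm_command(series=[[0.2, -0.01, 0.08, 0, 0, 0, 0], [0.2, -0.01, 0.16, 0, 0, 0, 0], [0.2, -0.01, 0.24, 0, 0, 0, 0], [0.2, -0.01, 0.3, 0, 0, 0, 0], [0.2, -0.01, 0.34, 0, 0, 0, 0], [0.2, -0.01, 0.34, 0, 0, 0, 0]])

```text
clock: 44.2
tool_pos: [0.6333, 0.1273, 0.055]
eef_rot: [-3.141, 0.0, 1.595]
wrist_force: [0.1, -0.2, -1.9]
opening: 0.335
```

Call:
arm_command(series=[[0.2, 0, 0.02, 0, 0, 0, 0], [0.2, 0, 0.04, 0, 0, 0, 0], [0.2, 0, 0.04, 0, 0, 0, 0]])

```text
clock: 44.58
tool_pos: [0.6346, 0.1273, 0.0548]
eef_rot: [-3.137, 0.0, 1.595]
wrist_force: [-5.2, -0.6, 1.4]
opening: 0.336
```

Call:
arm_command(series=[[0.2, 0, -0.02, 0.01, 0, 0, 0], [0.2, 0, -0.02, 0.01, 0, 0, 0], [0.4, 0, -0.02, 0.01, 0, 0, 0], [0.6, 0, -0.02, 0.01, 0, 0, 0], [0.6, 0, -0.02, 0.01, 0, 0, 0], [0.6, 0, -0.02, -0.2, 0, 0, 0], [0.6, 0, -0.02, -0.6, 0, 0, 0], [0.6, 0, -0.02, -0.95, 0, 0, 0], [0.6, 0, -0.02, -0.95, 0, 0, 0]])

```text
clock: 45.7
tool_pos: [0.6377, 0.1275, 0.1535]
eef_rot: [3.134, -0.0, 1.595]
wrist_force: [0.9, -1.7, 0.1]
opening: 0.601
```

Run:
```python
from go import *; from fit import *
ims=snap('16'); crop(ims['scene'],200,180,340,320,4,'c17')
print(bushxy({'scene':ims['scene']},(.6346,.1273),.094))
for p in ((.4605,.3597),(.426,-.125)): print(bushxy(ims,p))
plan((.426,-.1254,.15,1.595),(.426,-.1254,.043,1.595))
```

```text
[('scene', array([271.6, 266.5]), array([0.6334, 0.1281]))]
[('scene', array([402. , 311.1]), array([0.4592, 0.3599])), ('top', array([170.9, 237.4]), array([0.4623, 0.3593]))]
[('scene', array([289.9, 160.1]), array([ 0.4144, -0.1315])), ('top', array([331.9, 244. ]), array([ 0.4272, -0.126 ]))]
at [0.635  0.1272 0.1497] rpy [3.141 0.    1.595] op 0.602 t 45.8
(0.426, -0.1254, 0.15, 1.595) calls 3 rows>= 2.0
   c1 [-0.825 -0.717 -0.001] [ 0.  0. -0.]
   c2.. [-0.825 -0.717 -0.001]
(0.426, -0.1254, 0.043, 1.595) calls 2 rows>= 1.0
   c1 [ 0.    -0.     0.535] [0. 0. 0.]
   c2.. [ 0.    -0.     0.535]
```

View pics/scene_16.png

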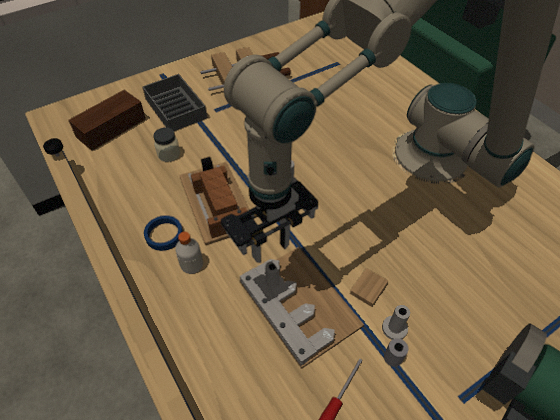

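Call:
arm_command(series=[[0.6, -0.4, -0.35, 0, 0, 0, 0], [0.6, -0.825, -0.717, 0, 0, 0, 0]])

```text
clock: 46.05
tool_pos: [0.5636, 0.0425, 0.1477]
eef_rot: [-3.138, 0.0, 1.597]
wrist_force: [0.2, -0.7, 0.4]
opening: 0.601
```

Call:
arm_command(series=[[0.6, -0.4, -0.35, 0, 0, 0, 0], [0.6, -0.825, -0.717, 0, 0, 0, 0]])

```text
clock: 46.3
tool_pos: [0.4935, -0.042, 0.1483]
eef_rot: [-3.139, -0.0, 1.596]
wrist_force: [-0.2, 0.1, 0.2]
opening: 0.599
```

Call:
arm_command(series=[[0.6, -0.4, -0.35, 0, 0, 0, 0], [0.6, -0.75, -0.65, 0, 0, 0, 0], [0.6, -0.825, -0.717, 0, 0, 0, 0], [0.6, -0.825, -0.717, 0, 0, 0, 0], [0.6, -0.825, -0.717, 0, 0, 0, 0]])

```text
clock: 46.92
tool_pos: [0.4267, -0.1245, 0.1497]
eef_rot: [-3.142, -0.001, 1.596]
wrist_force: [0.1, -0.5, 0.4]
opening: 0.601
```

Run:
```python
from go import *; from fit import *
ims=snap('17'); 
print(bushxy({'scene':ims['scene']},(.6346,.1273),.094))
for p in ((.4605,.3597),(.426,-.125)): print(bushxy(ims,p))
plan((.426,-.1254,.043,1.595))
```

```text
[('scene', array([271.9, 266.4]), array([0.6328, 0.1282]))]
[('scene', array([402., 311.]), array([0.4591, 0.3597])), ('top', array([170.9, 237.4]), array([0.4622, 0.3591]))]
[('scene', array([288.1, 163. ]), array([ 0.4243, -0.125 ])), ('top', array([329.1, 248.6]), array([ 0.4137, -0.1168]))]
at [ 0.4267 -0.1245  0.1499] rpy [-3.142 -0.     1.597] op 0.597 t 47.02
(0.426, -0.1254, 0.043, 1.595) calls 2 rows>= 1.0
   c1 [-0.005 -0.004  0.534] [-0.     -0.0001  0.0005]
   c2.. [-0.004 -0.004  0.534]
```

View pics/scene_17.png

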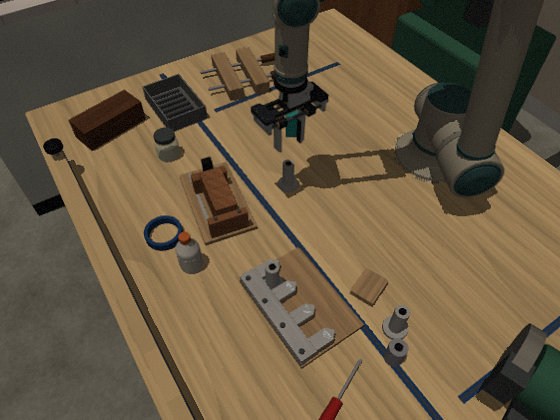

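Bush at scene (288,163) is where expected, under the fingers; first bush seated at (272,268). Descend in two steps and grip.

Call:
arm_command(series=[[0.6, -0.01, -0.005, 0.3, 0, 0, 0], [0.6, -0.01, -0.005, 0.6, 0, 0, 0], [0.6, -0.01, -0.005, 0.9, 0, 0, 0], [0.6, -0.01, -0.005, 1, 0, 0, 0], [0.6, -0.01, -0.005, 1, 0, 0, 0]])

```text
clock: 47.65
tool_pos: [0.4257, -0.1259, 0.0499]
eef_rot: [-3.141, -0.0, 1.596]
wrist_force: [0.3, -0.1, 0.3]
opening: 0.6
```

Call:
arm_command(series=[[0.6, 0, 0, 0.065, 0, 0, 0], [0.6, 0, 0, 0.065, 0, 0, 0], [0.3, 0, 0, 0.065, 0, 0, 0], [0.2, 0, 0, 0.065, 0, 0, 0], [0.2, 0, 0, 0.065, 0, 0, 0], [0.2, 0, 0, 0.065, 0, 0, 0], [0.2, 0, 0, 0.065, 0, 0, 0]])

```text
clock: 48.52
tool_pos: [0.4257, -0.1264, 0.0439]
eef_rot: [3.141, 0.0, 1.595]
wrist_force: [0.4, 0.1, 2.7]
opening: 0.334
```

Call:
arm_command(series=[[0.2, 0, 0, -0.2, 0, 0, 0], [0.2, 0, 0, -0.6, 0, 0, 0], [0.2, 0, 0, -1, 0, 0, 0], [0.2, 0, 0, -1, 0, 0, 0]])

```text
clock: 49.02
tool_pos: [0.4274, -0.1272, 0.1459]
eef_rot: [3.136, 0.003, 1.595]
wrist_force: [-0.6, -0.5, -0.8]
opening: 0.338
```

Run:
```python
from go import *; from plate import *
Y=P[2]+np.pi/2
a=pw(-.055,0); b=pw(.029,0)
plan((*a,.145,Y),(*a,.0555,Y),(*b,.0555,Y))
```

```text
at [ 0.4274 -0.1272  0.1459] rpy [3.136e+00 3.000e-03 1.595e+00] op 0.338 t 49.02
(np.float64(0.5490171866048363), np.float64(0.19512514322469082), 0.145, 1.5957963267948965) calls 4 rows>= 2.0
   c1 [0.798 0.323 0.002] [ 0.0018  0.0009 -0.0003]
   c2.. [0.798 0.324 0.002]
(np.float64(0.5490171866048363), np.float64(0.19512514322469082), 0.0555, 1.5957963267948965) calls 1 rows>= 2.0
   c1 [ 0.    -0.     0.895] [0. 0. 0.]
(np.float64(0.6329909379719953), np.float64(0.19722492448152668), 0.0555, 1.5957963267948965) calls 1 rows>= 2.0
   c1 [0.   0.84 0.  ] [0. 0. 0.]
```

Call:
arm_command(series=[[0.2, 0.3, 0.12, 0, 0, 0, 0], [0.2, 0.65, 0.26, 0, 0, 0, 0], [0.2, 0.798, 0.324, 0, 0, 0, 0]])

```text
clock: 49.4
tool_pos: [0.455, -0.0442, 0.1419]
eef_rot: [-3.138, -0.001, 1.597]
wrist_force: [-0.8, -1.0, -2.9]
opening: 0.331
```

Call:
arm_command(series=[[0.2, 0.4, 0.16, 0, 0, 0, 0], [0.2, 0.798, 0.324, 0, 0, 0, 0]])

```text
clock: 49.65
tool_pos: [0.486, 0.0352, 0.1424]
eef_rot: [-3.139, 0.001, 1.594]
wrist_force: [-0.5, 0.4, -0.6]
opening: 0.335
```

Call:
arm_command(series=[[0.2, 0.4, 0.16, 0, 0, 0, 0], [0.2, 0.798, 0.324, 0, 0, 0, 0]])

```text
clock: 49.9
tool_pos: [0.5166, 0.116, 0.1422]
eef_rot: [-3.139, 0.001, 1.595]
wrist_force: [-0.0, -0.4, -1.1]
opening: 0.337
```

Call:
arm_command(series=[[0.2, 0.4, 0.16, 0, 0, 0, 0], [0.2, 0.7, 0.28, 0, 0, 0, 0], [0.2, 0.798, 0.324, 0, 0, 0, 0], [0.2, 0.798, 0.324, 0, 0, 0, 0], [0.2, 0.798, 0.324, 0, 0, 0, 0]])

```text
clock: 50.52
tool_pos: [0.5467, 0.1945, 0.1433]
eef_rot: [-3.14, 0.001, 1.594]
wrist_force: [-0.0, 0.2, -1.7]
opening: 0.332
```

Run:
```python
from go import *; from plate import *
Y=P[2]+np.pi/2
a=pw(-.055,0)
plan((*a,.0555,Y))
```

```text
at [0.5467 0.1945 0.1433] rpy [-3.140e+00  1.000e-03  1.594e+00] op 0.332 t 50.52
(np.float64(0.5490171866048363), np.float64(0.19512514322469082), 0.0555, 1.5957963267948965) calls 1 rows>= 2.0
   c1 [0.007 0.024 0.878] [-0.0004  0.0004 -0.0005]
```

Call:
arm_command(series=[[0.2, 0, 0, 0.3, 0, 0, 0], [0.2, 0, 0, 0.6, 0, 0, 0], [0.2, 0, 0, 0.8, 0, 0, 0], [0.2, 0, 0, 0.885, 0, 0, 0], [0.2, 0, 0, 0.885, 0, 0, 0], [0.2, 0, 0, 0.885, 0, 0, 0]])

```text
clock: 51.28
tool_pos: [0.5481, 0.1957, 0.0561]
eef_rot: [3.14, -0.0, 1.595]
wrist_force: [-0.1, -0.1, -0.7]
opening: 0.336
```

Run:
```python
from go import *; from plate import *
Y=P[2]+np.pi/2
b=pw(.029,0)
plan((*b,.0555,Y))
```

```text
at [0.5481 0.1957 0.0561] rpy [ 3.14  -0.     1.595] op 0.336 t 51.27
(np.float64(0.6329909379719953), np.float64(0.19722492448152668), 0.0555, 1.5957963267948965) calls 1 rows>= 2.0
   c1 [-0.005  0.849  0.007] [ 0.0006 -0.0001 -0.0004]
```

Call:
arm_command(series=[[0.2, -0.005, 0.1, 0, 0, 0, 0], [0.2, -0.005, 0.2, 0, 0, 0, 0], [0.2, -0.005, 0.3, 0, 0, 0, 0], [0.2, -0.005, 0.4, 0, 0, 0, 0], [0.2, -0.005, 0.5, 0, 0, 0, 0], [0.2, -0.005, 0.5, 0, 0, 0, 0]])

```text
clock: 52.02
tool_pos: [0.5983, 0.1966, 0.055]
eef_rot: [3.141, 0.0, 1.595]
wrist_force: [-0.3, 0.2, -2.1]
opening: 0.335
```

Call:
arm_command(series=[[0.2, -0.005, 0.1, 0, 0, 0, 0], [0.2, -0.005, 0.2, 0, 0, 0, 0], [0.2, -0.005, 0.28, 0, 0, 0, 0], [0.2, -0.005, 0.34, 0, 0, 0, 0], [0.2, -0.005, 0.36, 0, 0, 0, 0], [0.2, -0.005, 0.38, 0, 0, 0, 0], [0.2, -0.005, 0.38, 0, 0, 0, 0]])

```text
clock: 52.9
tool_pos: [0.6325, 0.1969, 0.0547]
eef_rot: [-3.136, 0.0, 1.595]
wrist_force: [-5.4, -0.5, 1.0]
opening: 0.335
```

Home (contact at x 0.6325, expected 0.633). Release and go for the third bush.

Call:
arm_command(series=[[0.2, 0, -0.03, 0.01, 0, 0, 0], [0.2, 0, -0.03, 0.01, 0, 0, 0], [0.4, 0, -0.03, 0.01, 0, 0, 0], [0.6, 0, -0.03, 0.01, 0, 0, 0], [0.6, 0, -0.03, 0.01, 0, 0, 0], [0.6, 0, -0.03, -0.2, 0, 0, 0], [0.6, 0, -0.03, -0.6, 0, 0, 0], [0.6, 0, -0.03, -0.95, 0, 0, 0], [0.6, 0, -0.03, -0.95, 0, 0, 0]])

```text
clock: 54.02
tool_pos: [0.6348, 0.1974, 0.1537]
eef_rot: [3.134, -0.001, 1.595]
wrist_force: [0.7, 0.2, 0.1]
opening: 0.6
```

Run:
```python
from go import *; from fit import *
ims=snap('18')
print(bushxy({'scene':ims['scene']},(.6346,.1273),.094),bushxy({'scene':ims['scene']},(.6325,.197),.094))
print(bushxy(ims,(.4605,.3597)))
plan((.4605,.3595,.145,1.595),(.4605,.3595,.043,1.595))
crop(ims['top'],130,190,250,270,5,'c18')
```

```text
[('scene', array([277.1, 258.4]), array([0.612 , 0.1169]))] [('scene', array([290.4, 290.1]), array([0.6308, 0.1988]))]
[('scene', array([402. , 310.9]), array([0.4588, 0.3596])), ('top', array([170.9, 237.4]), array([0.4623, 0.3593]))]
at [0.6322 0.1969 0.1498] rpy [3.142 0.    1.595] op 0.604 t 54.12
(0.4605, 0.3595, 0.145, 1.595) calls 2 rows>= 2.0
   c1 [ 0.834 -0.838  0.024] [0. 0. 0.]
   c2.. [ 0.834 -0.838  0.024]
(0.4605, 0.3595, 0.043, 1.595) calls 2 rows>= 1.0
   c1 [ 0.   -0.    0.51] [0. 0. 0.]
   c2.. [ 0.   -0.    0.51]
```

View pics/scene_18.png

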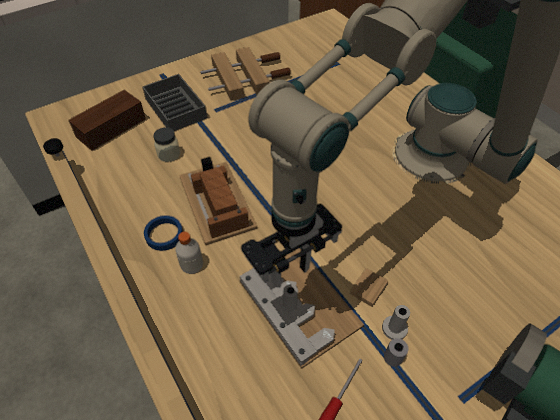

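Call:
arm_command(series=[[0.6, 0.4, -0.4, 0, 0, 0, 0], [0.6, 0.834, -0.838, 0, 0, 0, 0]])

```text
clock: 54.38
tool_pos: [0.5451, 0.2782, 0.1477]
eef_rot: [-3.138, 0.001, 1.593]
wrist_force: [0.5, 0.7, -0.2]
opening: 0.598
```

Call:
arm_command(series=[[0.6, 0.4, -0.4, 0, 0, 0, 0], [0.6, 0.7, -0.7, 0, 0, 0, 0], [0.6, 0.834, -0.838, 0, 0, 0, 0], [0.6, 0.834, -0.838, 0, 0, 0, 0], [0.6, 0.834, -0.838, 0, 0, 0, 0]])

```text
clock: 55.0
tool_pos: [0.4619, 0.3587, 0.1496]
eef_rot: [3.141, 0.001, 1.594]
wrist_force: [-0.6, 0.1, 0.3]
opening: 0.601
```

Run:
```python
from go import *; from fit import *
ims=snap('19')
print(bushxy({'scene':ims['scene']},(.6346,.1273),.094),bushxy({'scene':ims['scene']},(.6325,.197),.094))
print(bushxy(ims,(.4605,.3597)))
print('spacer',at_z('scene',hole(ims['scene'],(398,347)),.058),at_z('top',hole(ims['top'],(158,224),4),.058))
plan((.4605,.3595,.043,1.595))
```

```text
[('scene', array([271.8, 266.4]), array([0.633 , 0.1282]))] [('scene', array([290.4, 290. ]), array([0.6307, 0.1987]))]
[('scene', array([402.1, 310.9]), array([0.4587, 0.3597])), ('top', array([170.8, 237.1]), array([0.4632, 0.3595]))]
spacer [0.50561182 0.40882973 0.058     ] [0.49816747 0.39922484 0.058     ]
at [0.4621 0.3586 0.1498] rpy [3.141e+00 1.000e-03 1.593e+00] op 0.596 t 55.1
(0.4605, 0.3595, 0.043, 1.595) calls 2 rows>= 1.0
   c1 [ 0.005 -0.008  0.534] [ 0.0001  0.0002 -0.0006]
   c2.. [ 0.005 -0.008  0.534]
```

View pics/scene_19.png

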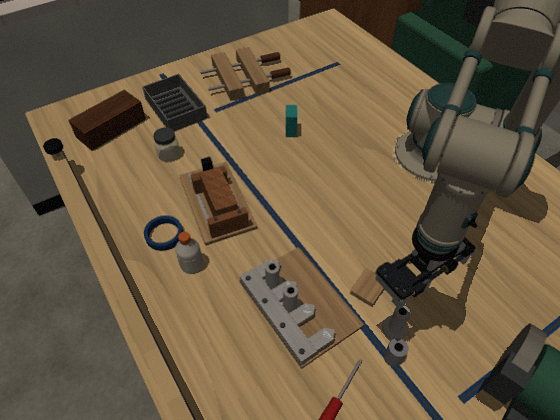

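Call:
arm_command(series=[[0.6, 0.01, -0.015, 0.3, 0, 0, 0], [0.6, 0.01, -0.015, 0.6, 0, 0, 0], [0.6, 0.01, -0.015, 0.9, 0, 0, 0], [0.6, 0.01, -0.015, 1, 0, 0, 0], [0.6, 0.01, -0.015, 1, 0, 0, 0]])

```text
clock: 55.72
tool_pos: [0.4597, 0.3601, 0.0498]
eef_rot: [-3.141, 0.001, 1.594]
wrist_force: [0.4, 0.2, -0.0]
opening: 0.594
```

Call:
arm_command(series=[[0.6, 0, 0, 0.065, 0, 0, 0], [0.6, 0, 0, 0.065, 0, 0, 0], [0.3, 0, 0, 0.065, 0, 0, 0], [0.2, 0, 0, 0.065, 0, 0, 0], [0.2, 0, 0, 0.065, 0, 0, 0], [0.2, 0, 0, 0.065, 0, 0, 0], [0.2, 0, 0, 0.065, 0, 0, 0]])

```text
clock: 56.6
tool_pos: [0.4596, 0.3608, 0.0438]
eef_rot: [3.141, -0.0, 1.595]
wrist_force: [0.7, -0.7, 1.7]
opening: 0.337
```

Call:
arm_command(series=[[0.2, 0, 0, -0.2, 0, 0, 0], [0.2, 0, 0, -0.6, 0, 0, 0], [0.2, 0, 0, -1, 0, 0, 0], [0.2, 0, 0, -1, 0, 0, 0], [0.2, 0, 0, -1, 0, 0, 0]])

```text
clock: 57.22
tool_pos: [0.4581, 0.3599, 0.142]
eef_rot: [-3.139, 0.002, 1.595]
wrist_force: [-0.4, -0.4, -2.5]
opening: 0.337
```

Run:
```python
from go import *; from plate import *
Y=P[2]+np.pi/2
a=pw(-.055,.07); b=pw(.029,.07)
plan((*a,.145,Y),(*a,.0555,Y),(*b,.0555,Y))
```

```text
at [0.4581 0.3599 0.142 ] rpy [-3.139e+00  2.000e-03  1.595e+00] op 0.337 t 57.23
(np.float64(0.5472673688908065), np.float64(0.26510326936399), 0.145, 1.5957963267948965) calls 1 rows>= 3.0
   c1 [-0.969  0.869 -0.03 ] [-0.0008  0.0005 -0.0003]
(np.float64(0.5472673688908065), np.float64(0.26510326936399), 0.0555, 1.5957963267948965) calls 1 rows>= 2.0
   c1 [ 0.    -0.     0.895] [0. 0. 0.]
(np.float64(0.6312411202579655), np.float64(0.26720305062082583), 0.0555, 1.5957963267948965) calls 1 rows>= 2.0
   c1 [0.   0.84 0.  ] [0. 0. 0.]
```

Call:
arm_command(series=[[0.2, -0.3, 0.27, 0, 0, 0, 0], [0.2, -0.6, 0.54, 0, 0, 0, 0], [0.2, -0.85, 0.76, 0, 0, 0, 0], [0.2, -0.97, 0.86, 0, 0, 0, 0], [0.2, -0.97, 0.86, 0, 0, 0, 0], [0.2, -0.97, 0.86, 0, 0, 0, 0]])

```text
clock: 57.98
tool_pos: [0.5463, 0.2665, 0.143]
eef_rot: [-3.14, -0.0, 1.596]
wrist_force: [-0.5, -0.3, -2.0]
opening: 0.335
```

Call:
arm_command(series=[[0.2, 0, 0, 0.3, 0, 0, 0], [0.2, 0, 0, 0.6, 0, 0, 0], [0.2, 0, 0, 0.8, 0, 0, 0], [0.2, 0, 0, 0.87, 0, 0, 0], [0.2, 0, 0, 0.87, 0, 0, 0], [0.2, 0, 0, 0.87, 0, 0, 0]])

```text
clock: 58.72
tool_pos: [0.5482, 0.2663, 0.0577]
eef_rot: [3.14, -0.001, 1.595]
wrist_force: [0.0, -0.1, -2.7]
opening: 0.335
```

Run:
```python
from go import *; from plate import *
Y=P[2]+np.pi/2
b=pw(.029,.07)
plan((*b,.0555,Y))
```

```text
at [0.5482 0.2663 0.0577] rpy [ 3.140e+00 -1.000e-03  1.595e+00] op 0.335 t 58.73
(np.float64(0.6312411202579655), np.float64(0.26720305062082583), 0.0555, 1.5957963267948965) calls 1 rows>= 2.0
   c1 [-0.012  0.831  0.024] [ 0.0006 -0.0002 -0.0001]
```

Call:
arm_command(series=[[0.2, 0, 0, 0.02, 0, 0, 0], [0.2, -0.01, 0.1, 0.02, 0, 0, 0], [0.2, -0.01, 0.2, 0.02, 0, 0, 0], [0.2, -0.01, 0.3, 0.02, 0, 0, 0], [0.2, -0.01, 0.4, 0.02, 0, 0, 0], [0.2, -0.01, 0.5, 0.02, 0, 0, 0], [0.2, -0.01, 0.5, 0.02, 0, 0, 0]])

```text
clock: 59.6
tool_pos: [0.5986, 0.2659, 0.0545]
eef_rot: [3.141, -0.0, 1.595]
wrist_force: [-0.1, 0.7, -1.4]
opening: 0.335
```

Call:
arm_command(series=[[0.2, 0, 0.1, 0, 0, 0, 0], [0.2, 0, 0.2, 0, 0, 0, 0], [0.2, 0, 0.28, 0, 0, 0, 0], [0.2, 0, 0.32, 0, 0, 0, 0], [0.2, 0, 0.34, 0, 0, 0, 0], [0.2, 0, 0.36, 0, 0, 0, 0], [0.2, 0, 0.36, 0, 0, 0, 0]])

```text
clock: 60.48
tool_pos: [0.6306, 0.2666, 0.0543]
eef_rot: [-3.136, 0.001, 1.595]
wrist_force: [-5.4, -0.1, 0.6]
opening: 0.338
```

Home. Release and retreat so both cameras see.

Call:
arm_command(series=[[0.2, 0, -0.03, 0.01, 0, 0, 0], [0.2, 0, -0.03, 0.01, 0, 0, 0], [0.4, 0, -0.03, 0.01, 0, 0, 0], [0.6, 0, -0.03, 0.01, 0, 0, 0], [0.6, 0, -0.03, 0.01, 0, 0, 0], [0.6, 0, -0.03, -0.2, 0, 0, 0], [0.6, 0, -0.03, -0.6, 0, 0, 0], [0.6, 0, -0.03, -0.95, 0, 0, 0], [0.6, 0, -0.03, -0.95, 0, 0, 0]])

```text
clock: 61.6
tool_pos: [0.6329, 0.2674, 0.1532]
eef_rot: [3.134, -0.002, 1.595]
wrist_force: [0.2, 0.2, 0.5]
opening: 0.598
```

Call:
arm_command(series=[[0.6, 0.4, -0.4, -0.3, 0, 0, 0], [0.6, 0.8, -0.8, -0.5, 0, 0, 0], [0.6, 1, -1, -0.6, 0, 0, 0], [0.6, 1, -1, -0.6, 0, 0, 0]])

```text
clock: 62.1
tool_pos: [0.5268, 0.3656, 0.2094]
eef_rot: [3.142, -0.0, 1.598]
wrist_force: [-0.1, -0.8, -0.8]
opening: 0.6
```

Call:
arm_command(series=[[0.6, 0.4, -0.4, 0, 0, 0, 0], [0.6, 0.8, -0.8, 0, 0, 0, 0], [0.6, 0.8, -1, 0, 0, 0, 0], [0.6, 0.8, -1, 0, 0, 0, 0], [0.6, 0.8, -1, 0, 0, 0, 0], [0.6, 0.8, -1, 0, 0, 0, 0]])

```text
clock: 62.85
tool_pos: [0.4279, 0.4409, 0.2094]
eef_rot: [3.141, 0.0, 1.593]
wrist_force: [-0.4, -0.0, -0.3]
opening: 0.605
```

Run:
```python
from go import *; from fit import *; from plate import *; from bay import *
ims=snap('20')
for j in (-.07,0,.07):
    s=pw(.029,j); print('seat',np.round(s,4),bushxy(ims,s,.094))
r=fit(ims,bay_edges,[.6211,-.175,-.176,.136],[.004,.004,.03,.006]);print(r[0].round(4))
print(arm.read_state()['tool_pos'],arm.read_state()['wrist_force'])
crop(ims['scene'],170,140,350,370,3,'c20');crop(ims['top'],170,130,400,250,3,'c21')
```

```text
seat [0.6347 0.1272] [('scene', array([271.9, 266.3]), array([0.6327, 0.128 ])), ('top', array([245.9, 177.7]), array([0.6356, 0.1269]))]
seat [0.633  0.1972] [('scene', array([290.4, 290. ]), array([0.6307, 0.1987])), ('top', array([222.7, 179. ]), array([0.6341, 0.1975]))]
seat [0.6312 0.2672] [('scene', array([309.4, 314.5]), array([0.629 , 0.2664])), ('top', array([200.7, 180.4]), array([0.6321, 0.2648]))]
[ 0.6211 -0.1749 -0.179   0.1367]
[0.42742388 0.44118006 0.20948856] [-0.00412362  0.1195417  -0.19002176]
```

View pics/c20.png

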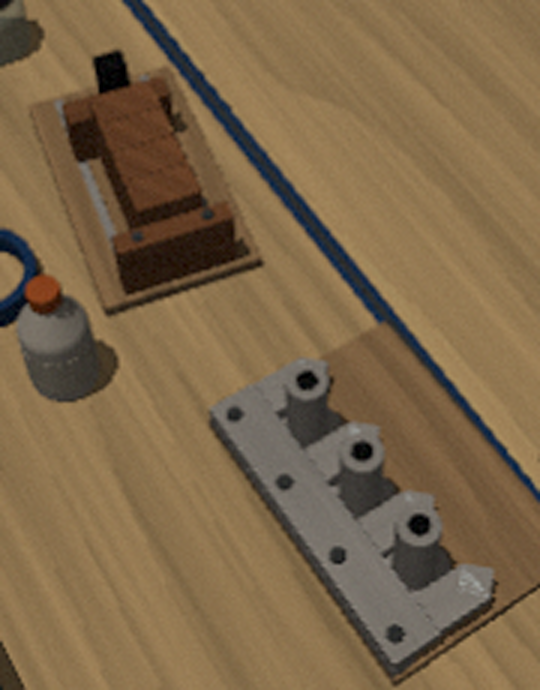

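View pics/top_20.png

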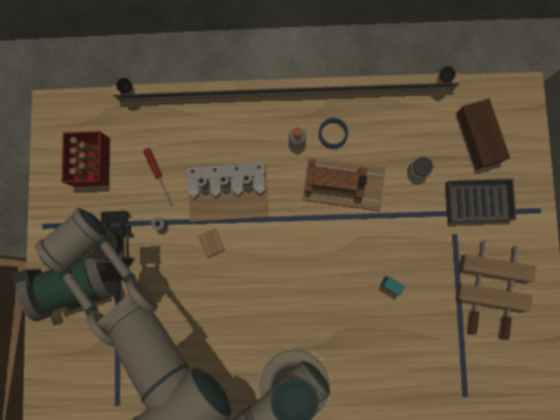

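Run:
```python
from fit import *; from bay import *
ims={n:cv2.cvtColor(cv2.imread(f'pics/{n}_20.png'),cv2.COLOR_BGR2RGB) for n in('scene','top')}
def row(q,n):
    e=tf_vis(box(-.028,.028,-.068,.068,.012,.092),*q,n); return [(a,b) for a,b in e if a[2]>.09 and b[2]>.09]
for v in (("scene","top"),("scene",),("top",)):
    r=fit(ims,row,[*bw(0,.032),B[2]],[.004,.004,.05],views=v)
    d=Rz(-B[2])@np.array([*(r[0][:2]-B[:2]),0]); print(v,'bay-frame centre',d[:2].round(4),'dyaw',round(r[0][2]-B[2],3),r[1])
q=fit(ims,row,[*bw(0,.032),B[2]],[.004,.004,.05])[0]
a=draw(ims['scene'],'scene',row(q,'scene'),6)[900:1440,1050:1600];cv2.imwrite('pics/row.png',cv2.cvtColor(a,cv2.COLOR_RGB2BGR))
```

```text
('scene', 'top') bay-frame centre [-0.0014  0.0325] dyaw 0.01 21.659626256624883
('scene',) bay-frame centre [-0.0016  0.033 ] dyaw 0.011 13.220178344947008
('top',) bay-frame centre [0.0001 0.0313] dyaw 0.005 9.02048031894097
```

View pics/row.png

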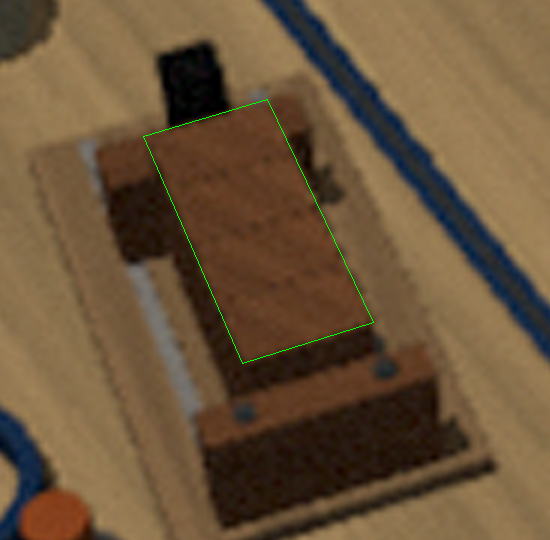

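All within tolerance: the row is within 2 mm of centred and 0.01 rad of square, the stop gap is about 136 mm, and all three bushes are home. Handing in.

Run:
```python
from station import ticket, arm
print(ticket.finish_job()); print(arm.read_state()['clock'])
```

```text
the job is handed in; nothing more can be done
None
the job is handed in; nothing more can be done
```

The jig is set up and handed in, at about 63 s of the 210 s. All four brown blocks are in the bay with the stop snug, and all three flanged bushes are home under the plate. The turquoise block and the flangeless spacer were left alone.

Last checks before handing in, with the arm clear:
- **Blocks:** the row measures within about 2 mm of centred across the floor and about 0.01 rad of square.
- **Stop:** the gap measured 135.5–136.7 mm, against 136 mm for four blocks. The push ended at about 14 N with the stop no longer moving.
- **Bushes:** each met its slot's blind end with about 5 N. Their axes measure within about 3 mm of the home points, and they look upright in the pictures.
- **Bystanders:** all look unmoved, and I saw no bush get knocked aside.

**Disagreements:** the two cameras differed by a steady 3 mm or so in x, and I used their mean. An automatic edge fit of the bush outlines locked on wrong edges, so I used the dark centres of their bores instead. No other check failed.

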